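# Hang a sealed plaster plaque on the drip hook

## Task

The drip hook on the stand is still swinging: still it with a touch, so that it hangs straight down. Then take the plaster plaque with the wire loop out of the rack and hang it on the hook by its loop, leaving it hanging free and quiet. Leave the other castings and the things on the bench where they are.

Things in the scene. Friction and masses are not known exactly. Their poses are not given: they have to be found in the camera images.
- stand: Fixed grey steel gallows stand whose cross arm carries the hook. Origin on the bench straight below the hook's pin; z up, -x (towards the robot) is the way the hook opens, +y runs along the cross arm to the column. The arm is 16 mm round steel, its centre 407 mm above the bench, from y -18 to +257 mm. It lies right over the hook: come in leaning, from the -x side.
- column_top (a point): Top of the stand's 25 mm column, 446 mm above the bench, at x +30, y +220 mm from the stand's origin. Its foot plate, 150 x 190 x 14 mm, covers x -45 to +105, y +130 to +320 mm of the stand. Axes as the stand's.
- hook_pin (a point): Middle of the pin the hook swings on, 385 mm above the bench, over the stand's origin; the pin lies along the stand's x. It sits in a clevis 26 mm wide whose cheeks end 373 mm above the bench. Axes as the stand's.
- hook (a joint): Swing of the drop hook about the pin, rad: 0 is plumb, positive takes its foot to the stand's +y (the column). Almost frictionless, about 0.7 s to and fro, starts swinging. The hook is 7 mm round steel, 90 g: straight shank down to 108 mm below the pin, then bowed 17 mm to +x and round under into a bowl whose tip stands up on the -x side.
- hook_seat (a point): Lowest point of the inside of the hook's bowl, where a hung wire rests: 161 mm below the pin (224 mm above the bench when plumb), on the plumb line. The bowl is about 29 mm wide inside, along x, at tip height. Axes: the hook's, equal to the stand's when plumb.
- hook_tip (a point): Centre of the hook's round tip, 20 mm to -x of the plumb line and 144 mm below the pin when plumb; the steel ends 3.5 mm above it. From the top of the tip to the underside of the bowl is 28 mm. Axes as the hook's.
- rack: Fixed wooden drying rack, 400 mm long in y, front to -x. Castings stand on its ledge leaning back 30 degrees (tops to +x) against pairs of 8 mm dowels, 28 mm apart and 85 mm long, so their side edges are free. Origin on the bench; ledge top 55 mm above it; places at y -125, 0, +125 mm. End frames at y +-191 mm, 136 mm high.
- plaque: Plaster plaque to hang, the only casting with a wire loop: 60 mm wide (y), 110 tall (z), 18 thick (x), about 0.14 kg, low border and rosette on its -x face. Origin in the middle of its underside; z runs up the plaque, which starts leaning back 30 degrees in any of the three places. Loop: 5 mm wire in the plaque's plane, 53 mm out of the top edge, 33 mm clear inside, peaked top.
- plaque_loop (a point): Underside of the peak of the plaque's wire loop, where it rests on a hook: 158 mm up the plaque from its origin, 48 mm above its top edge. Axes as the plaque's.
- arched: Plaster casting without loop, round-headed, 60 x 110 x 18 mm, in the rack. Leave it.
- fluted: Plaster casting without loop, fluted, 60 x 94 x 18 mm, in the rack. Leave it.
- mixing_bowl: Black rubber mixing bowl, 124 mm across, 65 mm high. Leave it.
- gclamp: Blue G-clamp lying flat, 195 x 105 mm with its screw, 12 mm thick. Leave it.
- spatula: Spatula 210 mm long lying on the bench. Leave it.
- brush: Brush 190 mm long lying on the bench. Leave it.
- wax_tin: Metal tin 72 mm across, 48 mm high. Leave it.
- sealer_jar: Amber glass jar 64 mm across, 95 mm high. Leave it.
- rubbing_block: Wooden block 85 x 50 x 28 mm. Leave it.
Not all that is in view belongs to the job. What is shaped like the plaque but black or blue is not meant.

How it is judged (in metres and radians):
On the way:
1. the hook has been brought to rest, hanging straight down, before anything is hung on it (velocity of joint hook between -0.25 and 0.25 rad/s and value of joint hook between -0.06 and 0.06 rad and distance between plaque_loop and hook_seat above 0.05 m), for 0.8 s.
At the end, for the whole second after the job is handed in: The plaque hangs by its wire loop in the bowl of the hook (top of the loop within 12 mm of the seat, the hook bearing at least 0.4 N), clear of the bench, upright within 0.25 rad, moving slower than 80 mm/s, with the hook within 0.1 rad of plumb (distance between plaque_loop and hook_seat below 0.012 m and contact force between plaque and stand above 0.4 N and angle between plaque's own z axis and vertical below 0.25 rad and height (world z) of plaque above 0.04 m and linear speed of plaque below 0.08 m/s and value of joint hook between -0.1 and 0.1 rad); the robot touches nothing.
It fails at once if one of the other two castings is moved more than 25 mm (distance of any of arched, fluted from where it was at the start of the episode above 0.025 m).
It fails at once if one of the other things on the bench is moved more than 25 mm (distance of any of mixing_bowl, gclamp, spatula, brush, wax_tin, sealer_jar, rubbing_block from where it was at the start of the episode above 0.025 m).
It also fails if it takes over 69 s, if anything falls off the work surface, if the arm or the gripper's body presses on something with over 40 N, if the wrist force passes 120 N, or if a joint passes its speed limit or range.

## Robot

A 6-joint arm with a two-finger parallel gripper is mounted at the origin on the work surface. World frame = base frame: x ahead of the robot, y to its left, z up, the work surface at z = 0. Lengths are in mm, angles in rad, forces in N, time in s.
With the tool pointing down it reaches from about 350 to 875 mm from the base axis. Payload 4.2 kg.
Tool frame: the origin (TCP) lies on the centre line of the jaws, within the pads' length; the fingertips stand 14 mm ahead of it and the grasp point (between the pads) lies 5 mm behind it (tcp_to_tips is the distance from the TCP to the fingertips, in mm); z points along the fingers, y is the direction in which the jaws open and shut (so a half turn about z gives the same grasp; the last joint's range is limited). The gripper opens to 85 mm and grips with 20 to 120 N. Pads are 22 mm wide; open, the fingers measure 114 mm over their backs; the gripper's body (76 mm by 85 mm) begins 54 mm behind the grasp point. The pads swing forward as they close: fully open they stand 13 mm farther back than shut.
Start: joints at [1.362, 0.385, 0.008, 0, -1.194, -0.259], TCP at [281.794, 557.846, 245.312] pointing down, gripper open.
Joint ranges: [-3.14, 3.14], [-1.21, 2.06], [-1.07, 1.41], [-3.16, 2.05], [-2.99, -0.16], [-3.1, 3.1]. Speed limits (rad/s): [2.79, 2.79, 3.14, 3.14, 3.14, 3.14].

## Interface

Orientations are given as a unit quaternion [x, y, z, w].
In Python, from bench import read_state, get_image, job_done, tcp_to_tips gives the robot as it stands. The module is installed in compiled form; this text tells all that it offers.
- The arm moves only by the tool play_rows, never from a script. Its argument "targets" is a list of rows, each an object of numbers: "gripper": the gripper's target within -1 to 1 (shut at 1, half-way at 0, fully open at -1); "tx", "ty", "tz": the shift along the tool's x, y, z scaled (see below); "spin": the turn about the tool's z scaled (see below). A call has 1 to 12 rows; each row is the pose to reach, as a shift and turn from the pose commanded when the call began, along the tool's axes at that moment; what a row does not reach only later rows make up. The controller multiplies each number of a shift by 0.25 m and each number of a turn by pi/4 rad. A row lasts 1/8 s, in which the tool goes at most 62.5 mm and 10.7 degrees, less where a joint would pass 70% of its speed; a pose out of reach is approached as far as the arm can. A call with a number of a shift or a turn outside -1 to 1 is refused whole. A call with a gripper value outside its range is refused whole. The fingers move at their own pace and stop on an object; the grip force is fixed at half the most. Time passes only in rows, so rows that repeat a pose let the fingers close. It gives the time, the measured TCP pose, the force and the opening at its end, in the units of the state.
- read_state(): the state, without advancing time (a new reading comes with each control period).
- get_image(name): name is "scene" or "top"; returns a dict with "frame" (400x640x3 uint8, red, green, blue), "depth" (400x640 float32, mm along the optical axis (not along the pixel's ray), 0 where there is no reading), "mtx" (3x3 intrinsics, pixels), "world_to_cam" (4x4, takes a point from world to camera coordinates). Camera axes: x right, y up, looking along -z (the intrinsics and any distortion apply to the point x, -y, -z); pixel columns grow to the right and rows downward; lengths in mm; the calibration is good to about 2 mm. A picture is of the moment at which its call begins.
- job_done(): hands the job in, once; it reports no verdict.
The state is a dict: "clock": time; "joints": joint angles; "joint_vel": joint speeds; "joint_efforts": joint torques, N m; "position": TCP position; "ee_rot": TCP orientation; "contact_force": force on the tool from outside, world axes, zero at the start; "wrist_torque": the same for the moment, N m; "gripper_width": finger opening in mm.
Only numpy, scipy, OpenCV 4.12 (cv2) and the standard library are available. Lean on these libraries where they do the work, as an engineer would, in place of code of your own. Each camera call takes 0.05 s, during which the arm holds its last target.

## Working session

There is one attempt and no reset: what is moved stays moved. The work goes in short steps, Python scripts to look and compute and a tool call to move; the robot and the scene stay as the last step left them, time stands still between calls to the robot, and variables do not carry over. Pictures are saved under pics/ and viewed, and the job is handed in when it is done.

Besides the shell and the picture viewer there is one more tool, called after "Request:" by a JSON object that holds its "op" and its "data", one argument or row to a line. play_rows: Moves the arm, as the interface text tells. Its arguments: {"type":"object","properties":{"targets":{"type":"array","items":{"type":"object","properties":{"gripper":{"type":"number"},"tx":{"type":"number","minimum":-1,"maximum":1},"ty":{"type":"number","minimum":-1,"maximum":1},"tz":{"type":"number","minimum":-1,"maximum":1},"spin":{"type":"number","minimum":-1,"maximum":1}}}}},"required":["targets"]}

```bash
mkdir -p pics; cat > h.py <<'E'
import numpy as np, cv2
from bench import read_state, get_image, job_done, tcp_to_tips
def unproj(im,u,v,d=None):
    if d is None: d=im['depth'][int(v),int(u)]
    K=im['mtx']; c=np.array([(u-K[0,2])/K[0,0]*d,-(v-K[1,2])/K[1,1]*d,-d,1])
    return (np.linalg.inv(im['world_to_cam'])@c)[:3]
def proj(im,p):
    c=im['world_to_cam']@np.append(p,1); q=im['mtx']@np.array([c[0],-c[1],-c[2]]); return q[:2]/q[2]
def cloud(im):
    d=im['depth']; K=im['mtx']; v,u=np.mgrid[:400,:640]
    c=np.stack([(u-K[0,2])/K[0,0]*d,-(v-K[1,2])/K[1,1]*d,-d,np.ones_like(d)],-1)
    return (c@np.linalg.inv(im['world_to_cam']).T)[...,:3]
E
python3 - <<'E'
from h import *
import pickle
s=read_state(); print(s)
for n in ('scene','top'):
    im=get_image(n); cv2.imwrite(f'pics/{n}0.png',im['frame'][...,::-1]); print(n,im['mtx'],im['world_to_cam'].round(3))
    pickle.dump(im,open(f'{n}0.pkl','wb'))
print(tcp_to_tips)
E
```

```text
{'clock': 0.0, 'joints': array([ 1.36162676e+00,  3.85541799e-01,  6.60338667e-03, -5.07551561e-04,
       -1.19398605e+00, -2.58608493e-01]), 'joint_vel': array([ 6.48473556e-04, -7.40461507e-04, -5.73574540e-04,  3.16922208e-04,
       -7.70163813e-05,  7.28321401e-04]), 'joint_efforts': array([-5.80243632e-04, -3.92289841e+01,  1.88402295e+01,  4.18617770e+00,
       -4.61134114e-03,  7.79671836e-06]), 'position': array([281.53865448, 557.36757058, 244.22040362]), 'ee_rot': array([ 9.72750141e-01, -2.31853350e-01, -2.09499525e-04,  1.06957502e-03]), 'contact_force': array([-0.48901097,  0.54315238,  0.75141889]), 'wrist_torque': array([ 0.02677346,  0.0098412 , -0.03202299]), 'gripper_width': 85.55320559536769}
scene [[427.90500506   0.         321.11019624]
 [  0.         427.90500506 201.60304041]
 [  0.           0.           1.        ]] [[-7.620000e-01  6.470000e-01  2.000000e-03  3.976980e+02]
 [-3.550000e-01 -4.210000e-01  8.340000e-01 -4.566500e+01]
 [ 5.410000e-01  6.350000e-01  5.510000e-01 -1.902317e+03]
 [ 0.000000e+00  0.000000e+00  0.000000e+00  1.000000e+00]]
top [[470.56163325   0.         319.30765502]
 [  0.         470.56163325 205.08071199]
 [  0.           0.           1.        ]] [[-2.10000e-02 -1.00000e+00  3.00000e-03 -1.10080e+01]
 [ 9.98000e-01 -2.10000e-02  5.90000e-02 -5.26394e+02]
 [-5.90000e-02  4.00000e-03  9.98000e-01 -1.79262e+03]
 [ 0.00000e+00  0.00000e+00  0.00000e+00  1.00000e+00]]
14.0
```

View pics/scene0.png

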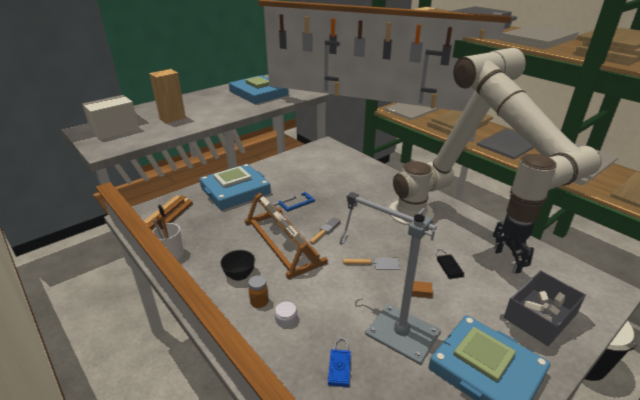

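View pics/top0.png

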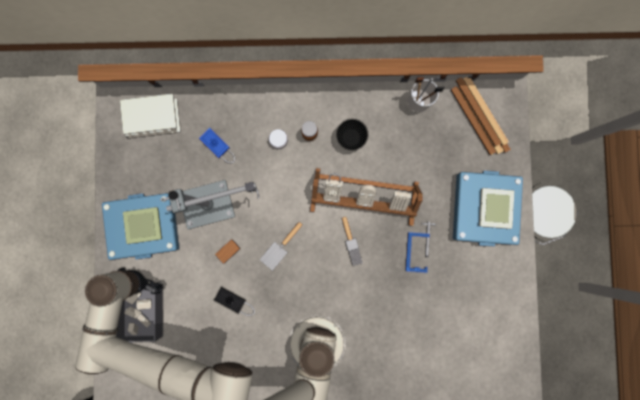

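```bash
python3 - <<'E'
from h import *
import pickle
S=pickle.load(open('scene0.pkl','rb'));T=pickle.load(open('top0.pkl','rb'))
a=cv2.resize(S['frame'][180:280,230:340],None,fx=5,fy=5,interpolation=cv2.INTER_CUBIC)
b=cv2.resize(T['frame'][155:235,300:430],None,fx=6,fy=6,interpolation=cv2.INTER_CUBIC)
c=cv2.resize(T['frame'][155:235,160:290],None,fx=6,fy=6,interpolation=cv2.INTER_CUBIC)
d=cv2.resize(S['frame'][180:360,320:450],None,fx=4,fy=4,interpolation=cv2.INTER_CUBIC)[:,:,:]
for n,i in zip('abcd',(a,b,c,d)): cv2.imwrite(f'pics/crop_{n}.png',i[:600,:,::-1])
E
```

```text
(no output)
```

View pics/crop_a.png

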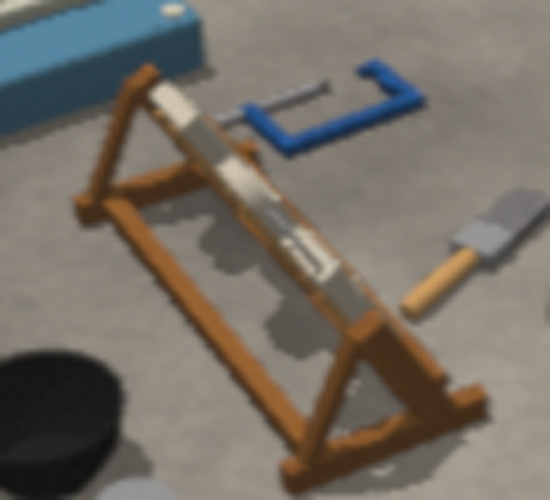

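View pics/crop_b.png

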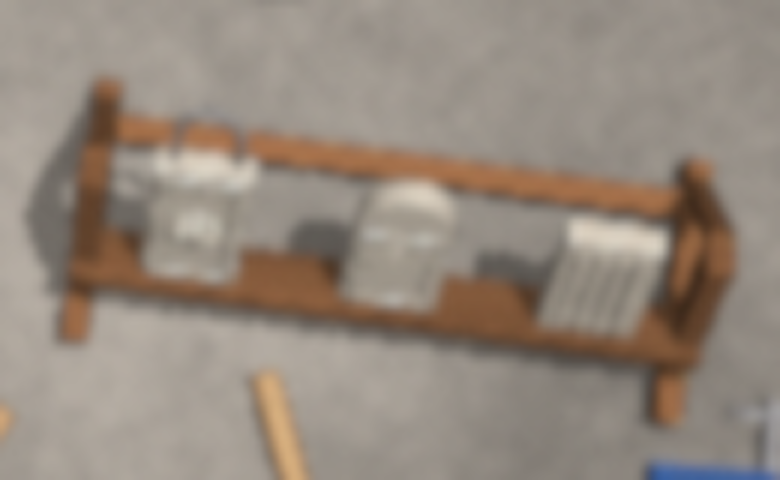

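View pics/crop_c.png

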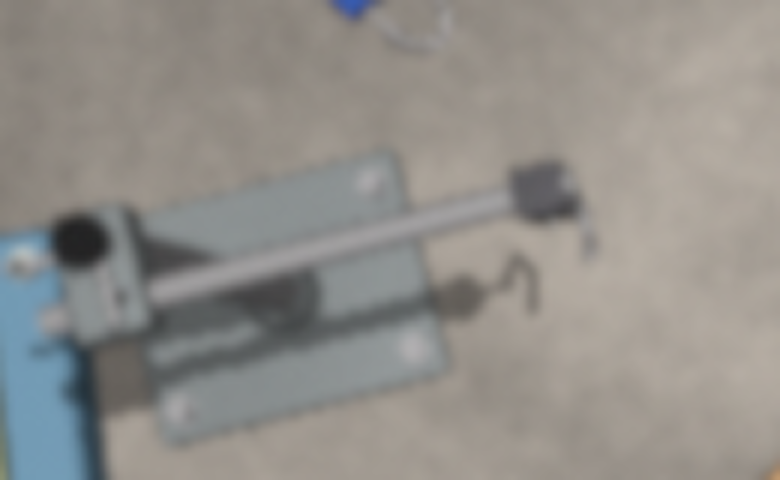

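View pics/crop_d.png

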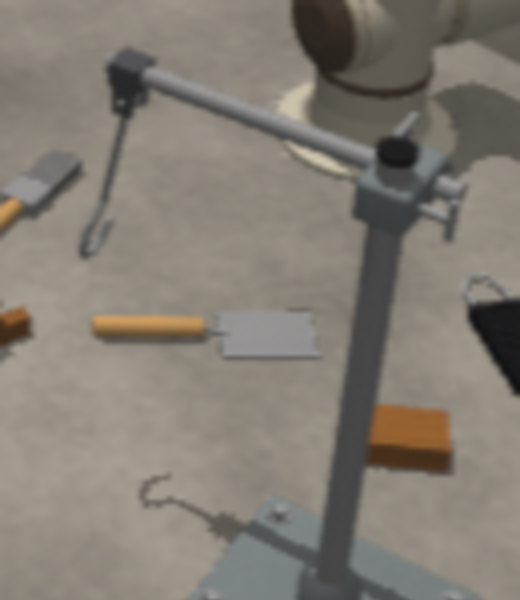

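```bash
python3 - <<'E'
from h import *
import pickle
S=pickle.load(open('scene0.pkl','rb'));T=pickle.load(open('top0.pkl','rb'))
def ray(im,u,v,z):
    a=unproj(im,u,v,1000.);b=unproj(im,u,v,2000.); t=(z-a[2])/(b[2]-a[2]); return a+t*(b-a)
C=cloud(T)
print('coltop',ray(T,173.3,195,446), C[195,173])
# arm ridge: pixels cols 188..240
pts=[]
for u in range(190,242,4):
    col=C[180:210,u]; k=col[:,2]; m=k>395
    if m.any():
        vs=np.where(m)[0]+180; v=vs.mean(); p=ray(T,u,v,411); pts.append(p); print(u,vs,p.round(1),k.max().round(1))
pts=np.array(pts); d=np.polyfit(pts[:,1],pts[:,0],1); print(d)
# head block
m=(C[...,2]>380)&(C[...,2]<460); m[:, :242]=0; m[:,275:]=0; m[:160]=0;m[220:]=0
vv,uu=np.where(m); print(uu.min(),uu.max(),vv.min(),vv.max(), C[m].mean(0),np.median(C[m][:,2]),C[m].max(0),C[m].min(0))
# foot plate
m=(C[...,2]>8)&(C[...,2]<20);m[:,:178]=0;m[:,245:]=0;m[:170]=0;m[235:]=0
q=np.argwhere(m)[:,::-1].astype(np.float32); r=cv2.minAreaRect(q);print(r); 
for b in cv2.boxPoints(r): print(ray(T,*b,14).round(1))
E
```

```text
coltop [538.92783174 406.55914366 446.        ] [538.93161367 407.38628007 446.16364448]
190 [200 201 202 203 204 205] [518.4 367.3 411. ] 1820.7
194 [199 200 201 202 203 204] [521.1 355.3 411. ] 420.3
198 [198 199 200 201 202 203 207] [521.1 343.3 411. ] 1820.7
202 [197 198 199 200 201 202] [526.7 331.3 411. ] 416.0
206 [196 197 198 199 200 201] [529.4 319.3 411. ] 416.6
210 [183 195 196 197 198 199 200] [538.4 307.2 411. ] 1820.7
214 [194 195 196 197 198 199] [534.9 295.2 411. ] 415.1
218 [193 194 195 196 197] [539.2 283.2 411. ] 415.8
222 [192 193 194 195 196] [542.  271.2 411. ] 414.3
226 [191 192 193 194 195] [544.8 259.1 411. ] 419.0
230 [190 191 192 193 194] [547.5 247.1 411. ] 415.2
234 [189 190 191 192 193] [550.3 235.1 411. ] 421.7
238 [188 189 190 191 192] [553.1 223.  411. ] 418.6
[-2.46604610e-01  6.08712143e+02]
242 256 182 192 [560.24300461 189.32261149 414.06249952] 415.7916539699995 [575.5915505  211.09495923 424.15768573] [547.53420663 169.99395405 385.14924222]
((210.99996948242188, 201.49998474121094), (65.99998474121094, 62.99999237060547), -0.0)
[430.2 521.3  14. ]
[673.  520.6  14. ]
[667.8 266.   14. ]
[425.  268.8  14. ]
```

```bash
python3 - <<'E'
from h import *
import pickle
T=pickle.load(open('top0.pkl','rb'))
C=cloud(T)
np.set_printoptions(suppress=True,linewidth=250)
# rack cloud slices: white castings
hsv=cv2.cvtColor(T['frame'],cv2.COLOR_RGB2HSV)
sub=(slice(160,225),slice(300,430))
m=np.zeros((400,640),bool); m[sub]=(C[sub][...,2]>50)
wood=m&(hsv[...,1]>110); cast=m&(hsv[...,1]<80)
n,l,st,ce=cv2.connectedComponentsWithStats(cast.astype(np.uint8))
for i in range(1,n):
    if st[i,4]>60:
        P=C[l==i]; print(st[i],ce[i].round(1),P.min(0).round(0),P.max(0).round(0),P.mean(0).round(1))
        # plane
        c=P.mean(0);u,s,vt=np.linalg.svd(P-c);print('normal',vt[2],'res',s[2]/len(P)**.5)
cv2.imwrite('pics/mask.png',cv2.resize(np.hstack([cast[sub],wood[sub]]).astype(np.uint8)*255,None,fx=3,fy=3,interpolation=0))
P=C[wood]; print(P.min(0),P.max(0))
q=np.argwhere(wood)[:,::-1]
for u in (316,320,325,345,350,356,380,384,388,410,414):
    print(u,[(v,*C[v,u].round(0)) for v in range(165,222,3) if m[v,u]])
E
```

```text
[323 173  20  30 376] [332.8 189.8] [ 419. -104.   51.] [ 626.  -15. 1821.] [573.1 -71.2 126.1]
normal [-0.25222526 -0.9675731   0.013591  ] res 17.00267740760858
[356 185  20  22 341] [366.2 196. ] [ 419. -224.   54.] [ 587.  -15. 1821.] [ 548.4 -190.9  128. ]
normal [ 0.45419828  0.88875012 -0.06186403] res 16.74696783478592
[389 191  22  20 311] [399.9 201.1] [ 419. -350.   57.] [ 561.  -15. 1821.] [ 527.4 -312.3  127.6]
normal [-0.76673652 -0.63809885  0.0703205 ] res 16.173262381998125
[ 419.09944645 -392.02067653   50.02775772] [ 645.65330646    5.49531667 1820.6691982 ]
316 [(174, np.float64(640.0), np.float64(-12.0), np.float64(66.0)), (177, np.float64(625.0), np.float64(-12.0), np.float64(101.0)), (180, np.float64(612.0), np.float64(-11.0), np.float64(114.0)), (183, np.float64(599.0), np.float64(-11.0), np.float64(130.0)), (186, np.float64(588.0), np.float64(-11.0), np.float64(138.0)), (189, np.float64(579.0), np.float64(-11.0), np.float64(114.0)), (192, np.float64(570.0), np.float64(-10.0), np.float64(98.0)), (195, np.float64(559.0), np.float64(-10.0), np.float64(87.0)), (1
[... 1838 characters left out ...]
loat64(548.0), np.float64(-346.0), np.float64(145.0)), (198, np.float64(538.0), np.float64(-347.0), np.float64(138.0)), (207, np.float64(509.0), np.float64(-363.0), np.float64(55.0)), (210, np.float64(498.0), np.float64(-363.0), np.float64(53.0)), (213, np.float64(487.0), np.float64(-361.0), np.float64(60.0)), (216, np.float64(476.0), np.float64(-362.0), np.float64(55.0))]
414 [(204, np.float64(519.0), np.float64(-372.0), np.float64(83.0)), (207, np.float64(508.0), np.float64(-372.0), np.float64(82.0)), (210, np.float64(497.0), np.float64(-373.0), np.float64(73.0)), (213, np.float64(487.0), np.float64(-377.0), np.float64(54.0)), (216, np.float64(475.0), np.float64(-377.0), np.float64(54.0))]
```

View pics/mask.png

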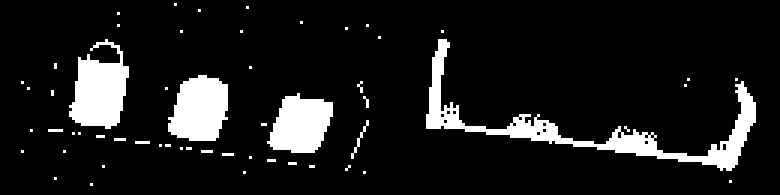

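```bash
cat >> h.py <<'E'
def ray(im,u,v,z):
    a=unproj(im,u,v,1000.);b=unproj(im,u,v,2000.); t=(z-a[2])/(b[2]-a[2]); return a+t*(b-a)
E
python3 - <<'E'
from h import *
import pickle
T=pickle.load(open('top0.pkl','rb'))
S=cv2.cvtColor(T['frame'],cv2.COLOR_RGB2HSV)[...,1].astype(float)
pts=[]
for u in range(326,404):
    v=195+int((u-326)*.125)
    col=S[:,u]
    # last crossing of 100 going down
    vs=[w for w in range(v,v+16) if col[w]>=95 and col[w+1]<95]
    if vs:
        w=vs[-1]; pts.append((u,w+(col[w]-95)/(col[w]-col[w+1])))
W=np.array([ray(T,u+.0,v,55) for u,v in pts])
k,c=np.polyfit(W[:,1],W[:,0],1); r=W[:,0]-k*W[:,1]-c
g=abs(r)<4; k,c=np.polyfit(W[g,1],W[g,0],1); print(g.sum(),len(W),k,c,np.std(r[g]), np.degrees(np.arctan(k)))
# back rail edge & loop
for v in range(168,182): print(v,S[v,318:345].astype(int))
g=cv2.cvtColor(T['frame'],cv2.COLOR_RGB2GRAY)
print()
for v in range(168,206): print(v,g[v,318:345])
E
```

```text
78 78 0.1622667724165746 536.9961945246175 0.2768925284833306 9.216866594437514
168 [80 69 49 32 27 25 25 25 26 25 26 24 24 24 24 26 25 25 26 25 25 25 25 24
 24 25 25]
169 [117 100  64  36  27  25  25  25  26  26  26  25  26  26  24  24  25  24
  24  24  25  25  24  24  24  26  25]
170 [130 106  63  35  27  25  25  25  24  26  26  25  26  25  23  25  24  24
  26  26  24  26  24  24  26  24  25]
171 [131  98  55  33  27  25  25  26  26  26  25  26  25  26  25  24  24  24
  24  24  24  26  24  24  26  26  25]
172 [124  88  52  36  32  29  29  27  26  26  27  27  25  25  24  21  20  20
  22  23  23  24  26  24  24  26  25]
173 [126  98  71  57  50  44  40  37  35  34  32  28  25  22  18  17  16  16
  15  18  22  23  24  24  26  24  26]
174 [134 122 110  98  89  80  74  68  64  58  52  40  29  26  29  28  26  22
  19  17  19  20  23  26  26  24  24]
175 [142 138 133 132 126 120 117 111 106 100  87  61  49  60  71  69  60  56
  49  40  29  24  25  31  32  31  30]
176 [142 140 141 139 138 138 136 134 131 127 110  80  74  99 114 112 105 101
  96  87  66  44  37  50  56  55  49]
177 [137 134
[... 4233 characters left out ...]
8  97  98]
200 [103 101 101 102 102 107 121 136 145 154 160 161 159 156 153 156 160 161
 156 146 141 128 110 101  99  98  98]
201 [ 96  95  96  98 100 104 109 114 118 125 128 131 131 131 135 143 150 154
 149 140 131 121 107 101 100 100 100]
202 [ 90  91  91  92  94  96  97  97  97 100 103 105 107 110 112 117 120 123
 122 120 118 112 105 102 101 101 101]
203 [ 98  98  95  94  92  91  91  90  90  91  91  93  94  96  96  95  95  98
 102 105 106 104 101 100 100 102 103]
204 [117 116 111 104 101  98  97  98  97  93  91  89  88  88  87  86  87  89
  93  95  97  95  93  92  95  98 101]
205 [142 140 134 124 118 117 117 115 111 105 101 101  96  93  94  93  91  90
  92  92  91  88  86  85  86  91  95]
```

```bash
python3 - <<'E'
from h import *
import pickle
T=pickle.load(open('top0.pkl','rb'));S=pickle.load(open('scene0.pkl','rb'))
f=np.radians(-9.22); X=np.array([np.cos(f),np.sin(f),0]);Y=np.array([-np.sin(f),np.cos(f),0]);Z=np.array([0,0,1.])
top=ray(T,333.9,183,155); bf=ray(T,331.6,200.8,64)
loopL=ray(T,329.2,177,175); loopR=ray(T,339.6,177.5,175)
for n,p in dict(top=top,bf=bf,L=loopL,R=loopR,ledge=np.array([537-.1623*50,-50,55])).items(): print(n,p.round(1),'rack',(p@X).round(1),(p@Y).round(1))
O=None
# end frames: outermost tops
for u,v in ((316,186),(418,198)): 
    p=ray(T,u,v,136);print(p.round(1),(p@X).round(1),(p@Y).round(1))
# scene projection check: model from ledge
zx=np.sin(np.radians(30));zc=np.cos(np.radians(30))
pz=zx*X+zc*Z; px=zc*X-zx*Z
o=top-110*pz; print('origin from top',o.round(1)); print('origin from bottomfront',(bf+9*px).round(1)); 
for s in (-30,30):
  for h in (0,110):
    for t in (-9,9):
      q=o+s*Y+h*pz+t*px; print(s,h,t,'top',proj(T,q).round(1),'scene',proj(S,q).round(1))
print('loop',proj(T,o+158*pz),proj(S,o+163*pz))
E
python3 - <<'E'
import sys; sys.path.insert(0,'.')
E
python3 - <<'E'
from h import *
import pickle
S=pickle.load(open('scene0.pkl','rb'))
a=cv2.resize(S['frame'][190:270,240:320],None,fx=7,fy=7,interpolation=cv2.INTER_CUBIC)
cv2.imwrite('pics/crop_e.png',a[...,::-1])
E
```

```text
top [595.4 -74.9 155. ] rack 599.7 21.5
bf [538.3 -68.   64. ] rack 542.2 19.1
L [614.8 -58.1 175. ] rack 616.1 41.1
R [612.3 -94.6 175. ] rack 619.5 4.7
ledge [528.9 -50.   55. ] rack 530.1 35.4
[587.9 -11.  136. ] 582.0 83.4
[ 537.1 -376.4  136. ] 590.4 -285.4
origin from top [541.1 -66.1  59.7]
origin from bottomfront [546.  -69.3  59.5]
-30 0 -9 top [338.7 203.2] scene [303.8 238.1]
-30 0 9 top [339.2 199.3] scene [300.3 241.3]
-30 110 -9 top [342.  186.2] scene [290.2 222.4]
-30 110 9 top [342.5 182.2] scene [286.5 225.7]
30 0 -9 top [322.8 201. ] scene [311.7 246.7]
30 0 9 top [323.4 197.1] scene [308.1 249.9]
30 110 -9 top [325.3 183.9] scene [298. 231.]
30 110 9 top [325.8 179.8] scene [294.2 234.4]
loop [335.25623202 174.91450195] [285.06826791 220.19360833]
```

View pics/crop_e.png

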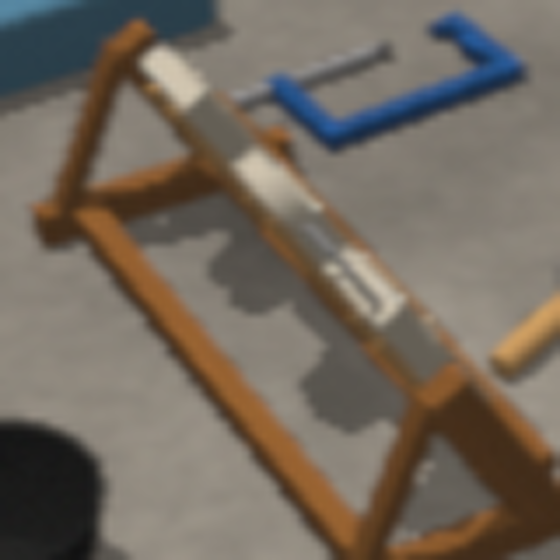

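```bash
python3 - <<'E'
from h import *
import pickle
S=pickle.load(open('scene0.pkl','rb'));C=cloud(S)
a=cv2.resize(S['frame'][140:280,470:570],None,fx=4,fy=4,interpolation=cv2.INTER_CUBIC)
cv2.imwrite('pics/crop_f.png',a[...,::-1])
s=read_state();x,y,z,w=s['ee_rot']
from scipy.spatial.transform import Rotation as R
M=R.from_quat(s['ee_rot']).as_matrix(); print(M.round(3))
P=C.reshape(-1,3); L=(P-s['position'])@M  # tool coords
m=(np.abs(L[:,0])<130)&(np.abs(L[:,1])<130)&(L[:,2]<60)&(L[:,2]>-420)
L=L[m]
for lo in range(-400,60,10):
    k=L[(L[:,2]>=lo)&(L[:,2]<lo+10)]
    if len(k)>3: print(lo,len(k),np.percentile(k,[2,98],axis=0).round(0).tolist())
E
```

```text
[[ 0.893 -0.451 -0.001]
 [-0.451 -0.892 -0.002]
 [ 0.     0.002 -1.   ]]
-370 15 [[-129.0, 118.0, -363.0], [-111.0, 129.0, -360.0]]
-360 65 [[-129.0, 103.0, -359.0], [-99.0, 130.0, -350.0]]
-350 333 [[-127.0, -30.0, -349.0], [29.0, 125.0, -340.0]]
-340 373 [[-128.0, -43.0, -340.0], [41.0, 125.0, -330.0]]
-330 471 [[-128.0, -43.0, -330.0], [42.0, 121.0, -320.0]]
-320 386 [[-124.0, -43.0, -320.0], [41.0, 123.0, -310.0]]
-310 316 [[-122.0, -44.0, -310.0], [41.0, 123.0, -300.0]]
-300 263 [[-119.0, -44.0, -300.0], [41.0, 118.0, -290.0]]
-290 211 [[-120.0, -43.0, -290.0], [42.0, 19.0, -280.0]]
-280 186 [[-116.0, -44.0, -280.0], [42.0, 13.0, -270.0]]
-270 159 [[-116.0, -45.0, -270.0], [42.0, 13.0, -260.0]]
-260 134 [[-111.0, -44.0, -260.0], [42.0, 19.0, -250.0]]
-250 158 [[-109.0, -47.0, -250.0], [44.0, 25.0, -240.0]]
-240 84 [[-14.0, -45.0, -240.0], [43.0, 5.0, -230.0]]
-230 119 [[-23.0, -44.0, -229.0], [41.0, 18.0, -220.0]]
-220 96 [[-15.0, -42.0, -219.0], [40.0, 15.0, -210.0]]
-210 110 [[-20.0, -42.0, -210.0], [39.0, 14.0, -200.0]]
-200 108 [[-19.0, -42.0, -200.0], [39.0, 14.0, -190.0]]

[... 314 characters left out ...]
, 13.0, -130.0]]
-130 85 [[-18.0, -40.0, -130.0], [38.0, 16.0, -120.0]]
-120 43 [[-12.0, -41.0, -120.0], [36.0, 4.0, -111.0]]
-110 97 [[-9.0, -71.0, -109.0], [12.0, 62.0, -100.0]]
-100 128 [[-10.0, -72.0, -100.0], [20.0, 62.0, -90.0]]
-90 113 [[-9.0, -73.0, -90.0], [20.0, 64.0, -80.0]]
-80 107 [[-13.0, -74.0, -80.0], [18.0, 65.0, -70.0]]
-70 113 [[-13.0, -74.0, -70.0], [17.0, 66.0, -60.0]]
-60 108 [[-11.0, -77.0, -59.0], [14.0, 71.0, -50.0]]
-50 44 [[-5.0, -75.0, -49.0], [14.0, 70.0, -40.0]]
-40 40 [[-11.0, -59.0, -39.0], [12.0, 48.0, -30.0]]
-30 39 [[-9.0, -59.0, -30.0], [11.0, 48.0, -21.0]]
-20 51 [[-9.0, -59.0, -20.0], [13.0, 50.0, -11.0]]
-10 26 [[-11.0, -56.0, -9.0], [11.0, 46.0, -0.0]]
```

View pics/crop_f.png

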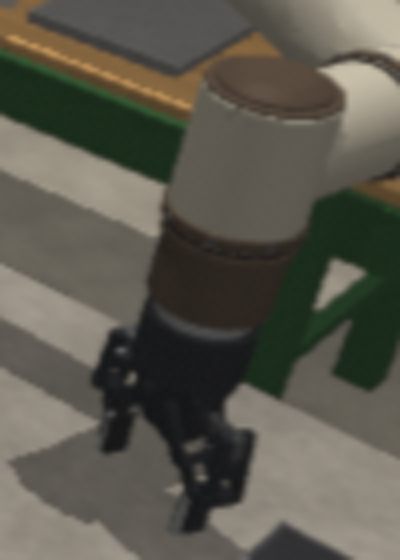

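```bash
python3 - <<'E'
from h import *
import pickle
np.set_printoptions(linewidth=220)
T=pickle.load(open('top0.pkl','rb'));C=cloud(T)
g=cv2.cvtColor(T['frame'],cv2.COLOR_RGB2HSV)[...,1]
f=np.radians(-9.22);Y=np.array([-np.sin(f),np.cos(f),0])
for v in range(180,204,2): print(v,g[v,308:324],C[v,312:321,2].round(0))
for v,e,z in ((182,318.,128),(190,318,112),(194,318.,95),(198,318,75)):
    p=ray(T,e,v,z);print(v,p.round(1),p@Y)
E
```

```text
180 [ 25  24  25  26  41  79 122 138 139 127  85  45  32  29  30  30] [  3.  -0. 124. 125. 114. 127. 119.   1.   7.]
182 [ 24  27  26  29  52  95 128 141 139 121  70  36  27  25  25  25] [  3.  -2. 122. 119. 129. 118. 123.  12.  -3.]
184 [ 25  25  27  33  61 105 135 140 136 114  60  30  26  25  24  24] [  0. 123. 131. 126. 133. 123.  23.   3.   1.]
186 [ 25  26  25  30  49 102 136 140 132  98  49  29  25  26  25  26] [ -4. 132. 132. 130. 138. 131.   4.  -6.   1.]
188 [ 25  26  26  31  54 106 137 141 126  88  43  28  26  25  25  27] [  3. 120. 120. 129. 128. 123.  -1.  -2.  -2.]
190 [ 25  25  27  38  70 117 138 135 121  72  40  26  26  26  26  25] [  2. 105. 113. 109. 108. 112.  -5.   5.  -5.]
192 [ 25  25  28  44  84 126 140 138 124  95  74  58  44  38  35  31] [104.  91. 105.  91.  98.  23.  -2.   6.   0.]
194 [ 27  27  30  48  92 129 138 142 141 134 133 126 121 112  96  67] [85. 91. 87. 96. 91. 49. 49. 46. 55.]
196 [ 25  25  31  54 103 134 142 140 140 140 141 141 143 138 120  71] [77. 83. 81. 75. 80. 47. 51. 51. 53.]
198 [ 26  27  38  75 119 135 140 140 142 142 143 143 142 138 122  73] [73. 69. 69. 61. 62. 49. 53. 55. 58.]
200 [ 26  29  42  88 125 139 141 140 141 140 140 140 140 141 135 113] [64. 59. 60. 58. 66. 67. 50. 55. 58.]
202 [ 26  27  44  82 125 140 138 123 111 110 113 115 121 124 129 132] [54. 55. 55. 62. 64. 59. 57. 67. 63.]
182 [603.  -18.5 128. ] 78.38636058969529
190 [575.5 -17.9 112. ] 74.53453302597812
194 [562.3 -17.6  95. ] 72.68803030223596
198 [549.  -17.4  75. ] 70.83437485683727
```

Request:
{"op": "play_rows", "data": {
  "targets": [
    {"tx": 0.14, "ty": 0.15, "spin": 0.12, "gripper": -1},
    {"tx": 0.29, "ty": 0.31, "spin": 0.25, "gripper": -1},
    {"tx": 0.44, "ty": 0.47, "spin": 0.37, "gripper": -1},
    {"tx": 0.58, "ty": 0.62, "spin": 0.5, "gripper": -1},
    {"tx": 0.58, "ty": 0.62, "spin": 0.5, "gripper": -1}
  ]
}}

```text
invalid input
```

```bash
cat >> h.py <<'E'
from scipy.spatial.transform import Rotation as R
def plan(tgt,yaw_y=None):
    """tgt world mm; yaw_y: wanted angle (deg) of tool y axis. prints units"""
    s=read_state(); M=R.from_quat(s['ee_rot']).as_matrix(); d=M.T@(np.array(tgt)-s['position'])/250
    ya=np.degrees(np.arctan2(M[1,1],M[0,1]))
    print('t',s['clock'],'pos',s['position'].round(1),'yaw_y',ya.round(2),'F',s['contact_force'].round(1),'w',round(s['gripper_width'],1))
    out='tx %.4f ty %.4f tz %.4f'%tuple(d)
    if yaw_y is not None:
        e=(yaw_y-ya+180)%360-180; out+=' spin %.4f'%(-e/45)
    print(out)
SO=np.array([561.5,186.,0]); ps=np.radians(13.5)
SX=np.array([np.cos(ps),np.sin(ps),0]);SY=np.array([-np.sin(ps),np.cos(ps),0])
def st(x,y,z): return SO+x*SX+y*SY+np.array([0,0,z])
E
python3 -c "
from h import *
plan((400,150,235),-166.5)"
```

```text
t 0.1 pos [281.6 557.4 244.3] yaw_y -116.81 F [0.1 0.6 0.3] w 85.6
tx 1.1578 ty 1.2407 tz 0.0399 spin 1.1042
```

Request:
{"op": "play_rows", "data": {
  "targets": [
    {"tx": 0.14, "ty": 0.15, "tz": 0, "spin": 0.12, "gripper": -1},
    {"tx": 0.29, "ty": 0.31, "tz": 0, "spin": 0.25, "gripper": -1},
    {"tx": 0.44, "ty": 0.47, "tz": 0, "spin": 0.37, "gripper": -1},
    {"tx": 0.58, "ty": 0.62, "tz": 0, "spin": 0.5, "gripper": -1},
    {"tx": 0.58, "ty": 0.62, "tz": 0, "spin": 0.5, "gripper": -1}
  ]
}}

```text
clock: 0.72
position: [341.5, 351.0, 245.4]
ee_rot: [0.908, -0.419, -0.0, 0.0]
contact_force: [-0.3, 0.8, 0.2]
gripper_width: 85.3
```

```bash
python3 -c "
from h import *
plan((400,150,235),-166.5)"
```

```text
t 0.725 pos [341.5 351.  245.4] yaw_y -139.52 F [-0.3  0.8  0.2] w 85.3
tx 0.7633 ty 0.3439 tz 0.0418 spin 0.5996
```

Request:
{"op": "play_rows", "data": {
  "targets": [
    {"tx": 0.19, "ty": 0.09, "tz": 0.01, "spin": 0.15, "gripper": -1},
    {"tx": 0.38, "ty": 0.17, "tz": 0.02, "spin": 0.3, "gripper": -1},
    {"tx": 0.57, "ty": 0.26, "tz": 0.03, "spin": 0.45, "gripper": -1},
    {"tx": 0.76, "ty": 0.34, "tz": 0.04, "spin": 0.6, "gripper": -1},
    {"tx": 0.76, "ty": 0.34, "tz": 0.04, "spin": 0.6, "gripper": -1}
  ]
}}

```text
clock: 1.35
position: [401.0, 152.6, 234.9]
ee_rot: [0.785, -0.619, -0.0, 0.001]
contact_force: [0.2, 0.1, 0.6]
gripper_width: 85.2
```

```bash
python3 -c "
from h import *
plan(st(-66,-110,215),-166.5)
for k in range(8):
    im=get_image('scene')
    a=im['frame'][190:260,330:370]
    cv2.imwrite(f'pics/hk{k}.png',cv2.resize(a,None,fx=4,fy=4)[...,::-1])
import glob
cv2.imwrite('pics/hk.png',np.hstack([cv2.imread(f'pics/hk{k}.png') for k in (0,2,3,5,7)]))
"
```

```text
t 1.35 pos [401.  152.6 234.9] yaw_y -166.54 F [0.2 0.1 0.6] w 85.2
tx 0.4597 ty -0.3918 tz 0.0794 spin -0.0010
```

View pics/hk.png

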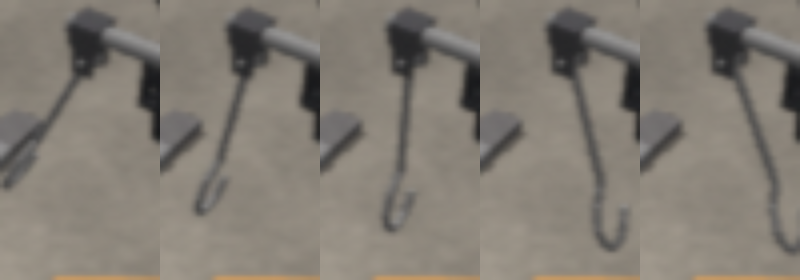

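Request:
{"op": "play_rows", "data": {
  "targets": [
    {"tx": 0.15, "ty": -0.1, "tz": 0.02, "spin": 0, "gripper": -1},
    {"tx": 0.3, "ty": -0.2, "tz": 0.04, "spin": 0, "gripper": -1},
    {"tx": 0.46, "ty": -0.3, "tz": 0.08, "spin": 0, "gripper": -1},
    {"tx": 0.46, "ty": -0.39, "tz": 0.08, "spin": 0, "gripper": -1},
    {"tx": 0.46, "ty": -0.39, "tz": 0.08, "spin": 0, "gripper": -1}
  ]
}}

```text
clock: 2.38
position: [523.8, 66.3, 214.6]
ee_rot: [0.786, -0.618, -0.0, 0.0]
contact_force: [-0.2, 0.1, -0.5]
gripper_width: 85.5
```

```bash
python3 -c "
from h import *
plan(st(-66,-16,215),-166.5)
im=get_image('scene')
cv2.imwrite('pics/s2.png',cv2.resize(im['frame'][120:300,250:460],None,fx=3.5,fy=3.3,interpolation=2)[...,::-1])
im=get_image('top')
cv2.imwrite('pics/t2.png',cv2.resize(im['frame'][140:300,180:360],None,fx=3.5,fy=3.5,interpolation=2)[...,::-1])
"
```

```text
t 2.375 pos [523.8  66.3 214.6] yaw_y -166.31 F [-0.2  0.1 -0.5] w 85.5
tx -0.3663 ty 0.0043 tz -0.0017 spin 0.0041
```

View pics/s2.png

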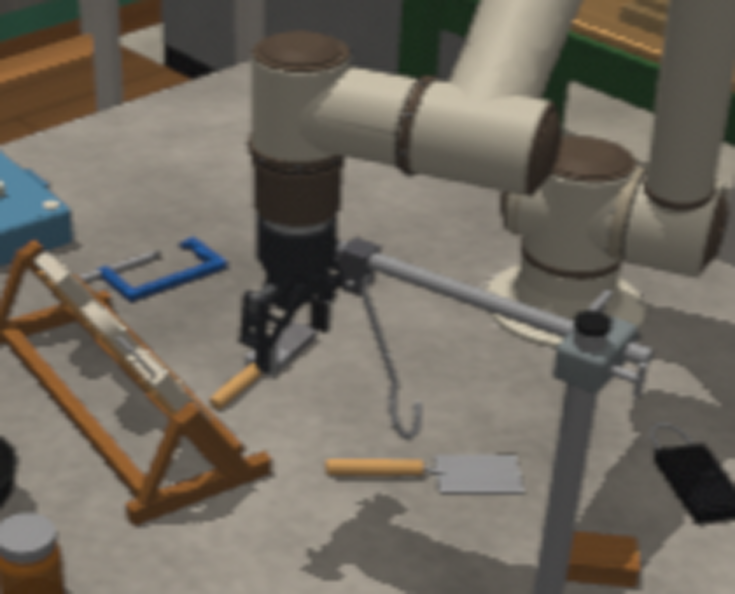

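View pics/t2.png

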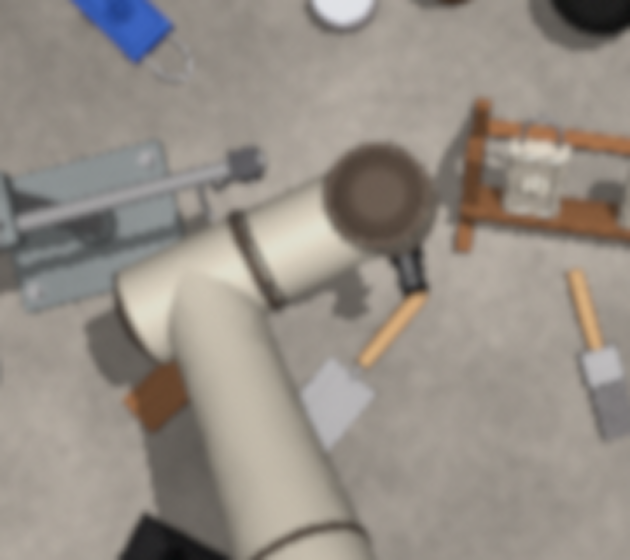

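Request:
{"op": "play_rows", "data": {
  "targets": [
    {"tx": -0.06, "ty": 0, "tz": 0, "spin": 0, "gripper": -1},
    {"tx": -0.12, "ty": 0, "tz": 0, "spin": 0, "gripper": -1},
    {"tx": -0.17, "ty": 0, "tz": 0, "spin": 0, "gripper": -1},
    {"tx": -0.21, "ty": 0, "tz": 0, "spin": 0, "gripper": -1},
    {"tx": -0.25, "ty": 0, "tz": 0, "spin": 0, "gripper": -1},
    {"tx": -0.28, "ty": 0, "tz": 0, "spin": 0, "gripper": -1},
    {"tx": -0.3, "ty": 0, "tz": 0, "spin": 0, "gripper": -1},
    {"tx": -0.32, "ty": 0, "tz": 0, "spin": 0, "gripper": -1},
    {"tx": -0.335, "ty": 0, "tz": 0, "spin": 0, "gripper": -1},
    {"tx": -0.35, "ty": 0, "tz": 0, "spin": 0, "gripper": -1},
    {"tx": -0.36, "ty": 0, "tz": 0, "spin": 0, "gripper": -1},
    {"tx": -0.365, "ty": 0, "tz": 0, "spin": 0, "gripper": -1}
  ]
}}

```text
clock: 3.98
position: [501.1, 154.7, 215.3]
ee_rot: [0.786, -0.618, -0.0, 0.0]
contact_force: [0.2, 0.5, 0.5]
gripper_width: 85.2
```

```bash
cat >> h.py <<'E'
def strip(name,n=4,dt=1,roi=(180,260,320,380),f=5):
    fr=[]
    for k in range(n):
        im=get_image('scene'); fr.append(im['frame'][roi[0]:roi[1],roi[2]:roi[3]])
    a=np.hstack(fr[::dt]); a=cv2.resize(a,None,fx=f,fy=f,interpolation=2); 
    s=min(1,800/a.shape[1]); a=cv2.resize(a,None,fx=s,fy=s); cv2.imwrite(f'pics/{name}.png',a[...,::-1])
    print(read_state()['clock'])
E
python3 -c "
from h import *
plan(st(-66,-16,215),-166.5)
strip('st1',6,2)
im=get_image('scene')
for x,y,z in ((0,0,224),(0,0,385),(-20,0,241)): print(proj(im,st(x,y,z)))
"
```

```text
t 3.975 pos [501.1 154.7 215.3] yaw_y -166.3 F [0.2 0.5 0.5] w 85.2
tx -0.0012 ty -0.0002 tz 0.0012 spin 0.0044
4.275
[349.67931525 244.65826756]
[351.8085267  202.33885643]
[353.31645872 237.27793008]
```

View pics/st1.png

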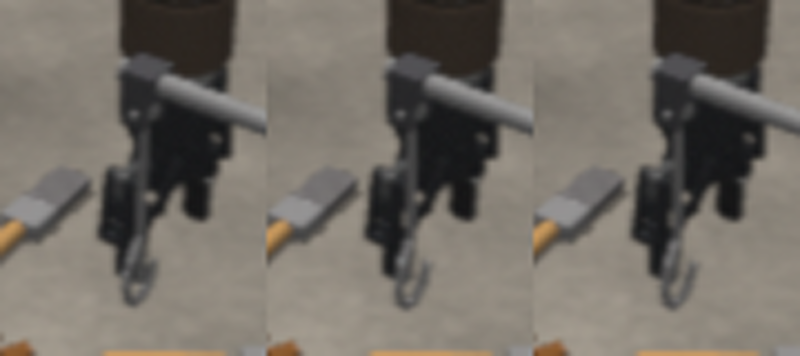

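Request:
{"op": "play_rows", "data": {
  "targets": [
    {"tx": 0, "ty": 0, "tz": 0, "spin": 0, "gripper": -1},
    {"tx": 0, "ty": 0, "tz": 0, "spin": 0, "gripper": -1},
    {"tx": 0, "ty": 0, "tz": 0, "spin": 0, "gripper": -1},
    {"tx": 0, "ty": 0, "tz": 0, "spin": 0, "gripper": -1},
    {"tx": 0, "ty": 0, "tz": 0, "spin": 0, "gripper": -1},
    {"tx": 0, "ty": 0, "tz": 0, "spin": 0, "gripper": -1},
    {"tx": 0, "ty": 0, "tz": 0, "spin": 0, "gripper": -1},
    {"tx": 0, "ty": 0, "tz": 0, "spin": 0, "gripper": -1},
    {"tx": 0, "ty": 0, "tz": 0, "spin": 0, "gripper": -1},
    {"tx": 0, "ty": 0, "tz": 0, "spin": 0, "gripper": -1}
  ]
}}

```text
clock: 5.58
position: [501.1, 154.6, 215.3]
ee_rot: [0.786, -0.618, 0.0, -0.0]
contact_force: [-0.3, 0.6, -0.5]
gripper_width: 85.5
```

```bash
python3 -c "
from h import *
strip('st2',9,3)
"
```

```text
6.025
```

View pics/st2.png

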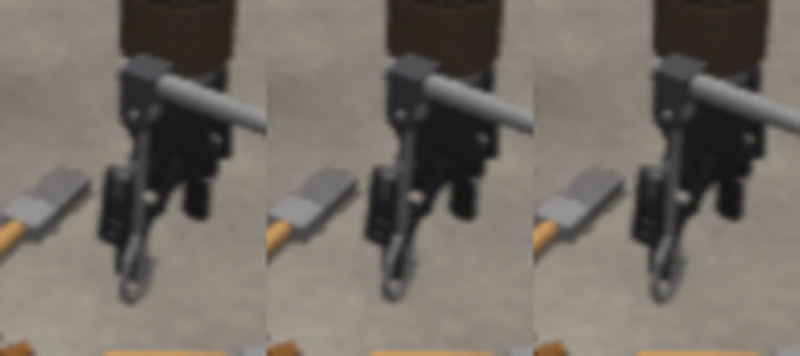

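Request:
{"op": "play_rows", "data": {
  "targets": [
    {"tx": 0.008, "ty": 0, "tz": 0, "spin": 0, "gripper": -1},
    {"tx": 0.016, "ty": 0.02, "tz": 0, "spin": 0, "gripper": -1},
    {"tx": 0.02, "ty": 0.08, "tz": 0, "spin": 0, "gripper": -1},
    {"tx": 0.02, "ty": 0.2, "tz": 0, "spin": 0, "gripper": -1},
    {"tx": 0.02, "ty": 0.35, "tz": 0, "spin": 0, "gripper": -1},
    {"tx": 0.02, "ty": 0.4, "tz": 0, "spin": 0, "gripper": -1},
    {"tx": 0.02, "ty": 0.4, "tz": 0, "spin": 0, "gripper": -1}
  ]
}}

```text
clock: 6.9
position: [404.7, 126.0, 215.9]
ee_rot: [0.787, -0.617, 0.0, -0.001]
contact_force: [-0.6, 0.5, 0.5]
gripper_width: 85.3
```

```bash
python3 -c "
from h import *
strip('st3',10,3)
f=np.radians(-9.22); X=np.array([np.cos(f),np.sin(f),0]);Y=np.array([-np.sin(f),np.cos(f),0])
print(559.5*X+21.5*Y)
p=559.5*X+21.5*Y
plan((p[0],p[1],230),-99.2)
"
```

```text
7.4
[555.71633519 -68.42408057   0.        ]
t 7.4 pos [405.4 126.2 215.1] yaw_y -166.32 F [-0.1  0.1 -0.8] w 85.4
tx 0.8985 ty -0.4001 tz -0.0595 spin -1.4915
```

View pics/st3.png

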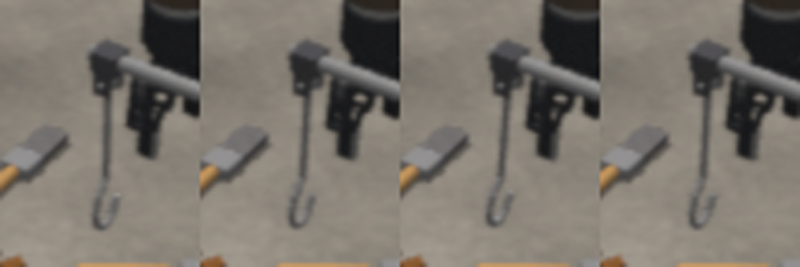

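```bash
cat >> h.py <<'E'
def hooktrack(n=14):
    o=[]
    for k in range(n):
        im=get_image('scene'); g=cv2.cvtColor(im['frame'],cv2.COLOR_RGB2GRAY).astype(float)[212:220,340:362]
        w=np.clip(np.median(g)-12-g,0,None); o.append((w*np.arange(340,362)).sum()/w.sum())
    print(np.round(o,2)); return im
E
python3 -c "
from h import *
im=hooktrack()
for a in (-.06,0,.06):
    print(a,proj(im,st(0,0,385)+(SY*np.sin(a)-np.array([0,0,np.cos(a)]))*60), proj(im,st(0,0,385)+(SY*np.sin(a)-np.array([0,0,np.cos(a)]))*161))
print(read_state()['clock'])
"
```

```text
[357.97 357.98 358.02 358.02 358.02 357.96 357.94 357.95 357.95 357.86
 357.88 357.9  357.89 357.92]
-0.06 [349.98812433 218.34635524] [347.13378621 243.44564922]
0 [350.98109203 218.78463864] [349.67931525 244.65826756]
0.06 [351.97966798 219.16635037] [352.24989571 245.7365336 ]
8.1
```

```bash
sed -i 's/\[212:220,340:362\]/[214:226,345:356]/; s/np.arange(340,362)/np.arange(345,356)/' h.py
python3 -c "
from h import *
im=hooktrack(14)
print(read_state()['clock'])
"
```

```text
[351.28 351.49 351.65 351.71 351.72 351.65 351.48 351.27 351.08 350.94
 350.85 350.84 350.92 351.03]
8.8
```

```bash
python3 -c "
from h import *
plan(st(-66,-32,215),-166.5)
"
```

```text
t 8.8 pos [405.2 126.1 215.3] yaw_y -166.3 F [ 0.2 -0.2 -0. ] w 85.7
tx 0.0425 ty -0.3999 tz 0.0013 spin 0.0044
```

Request:
{"op": "play_rows", "data": {
  "targets": [
    {"tx": 0.045, "ty": -0.12, "tz": 0, "spin": 0, "gripper": -1},
    {"tx": 0.045, "ty": -0.26, "tz": 0, "spin": 0, "gripper": -1},
    {"tx": 0.04, "ty": -0.38, "tz": 0, "spin": 0, "gripper": -1},
    {"tx": 0.03, "ty": -0.4, "tz": 0, "spin": 0, "gripper": -1},
    {"tx": 0.015, "ty": -0.4, "tz": 0, "spin": 0, "gripper": -1},
    {"tx": 0.0, "ty": -0.4, "tz": 0, "spin": 0, "gripper": -1},
    {"tx": -0.008, "ty": -0.4, "tz": 0, "spin": 0, "gripper": -1},
    {"tx": -0.014, "ty": -0.4, "tz": 0, "spin": 0, "gripper": -1},
    {"tx": -0.02, "ty": -0.4, "tz": 0, "spin": 0, "gripper": -1},
    {"tx": -0.025, "ty": -0.4, "tz": 0, "spin": 0, "gripper": -1},
    {"tx": -0.03, "ty": -0.4, "tz": 0, "spin": 0, "gripper": -1},
    {"tx": -0.033, "ty": -0.4, "tz": 0, "spin": 0, "gripper": -1}
  ]
}}

```text
clock: 10.3
position: [500.3, 157.8, 215.3]
ee_rot: [0.786, -0.618, -0.0, 0.0]
contact_force: [-0.4, -0.0, 0.2]
gripper_width: 85.1
```

Request:
{"op": "play_rows", "data": {
  "targets": [
    {"tx": 0, "ty": 0, "tz": 0, "spin": 0, "gripper": -1},
    {"tx": 0, "ty": 0, "tz": 0, "spin": 0, "gripper": -1},
    {"tx": 0, "ty": 0, "tz": 0, "spin": 0, "gripper": -1},
    {"tx": 0, "ty": 0, "tz": 0, "spin": 0, "gripper": -1},
    {"tx": 0, "ty": 0, "tz": 0, "spin": 0, "gripper": -1},
    {"tx": 0, "ty": 0, "tz": 0, "spin": 0, "gripper": -1},
    {"tx": 0, "ty": 0, "tz": 0, "spin": 0, "gripper": -1},
    {"tx": 0, "ty": 0, "tz": 0, "spin": 0, "gripper": -1}
  ]
}}

```text
clock: 11.3
position: [500.4, 157.8, 215.3]
ee_rot: [0.786, -0.618, 0.0, -0.0]
contact_force: [-0.0, 0.4, -0.0]
gripper_width: 85.6
```

```bash
python3 -c "
from h import *
plan(st(-66,-13,215),-166.5)
strip('st4',9,3)
"
```

```text
t 11.3 pos [500.4 157.8 215.3] yaw_y -166.31 F [-0.   0.4 -0. ] w 85.6
tx -0.0006 ty -0.0002 tz 0.0013 spin 0.0043
11.75
```

View pics/st4.png

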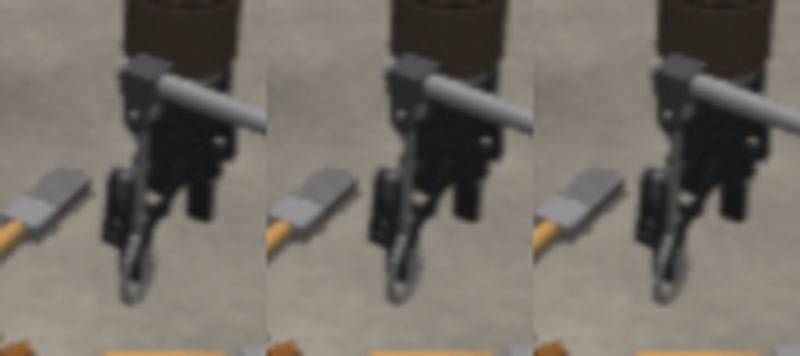

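Request:
{"op": "play_rows", "data": {
  "targets": [
    {"tx": 0.003, "ty": 0, "tz": 0, "spin": 0, "gripper": -1},
    {"tx": 0.006, "ty": 0, "tz": 0, "spin": 0, "gripper": -1},
    {"tx": 0.01, "ty": 0, "tz": 0, "spin": 0, "gripper": -1},
    {"tx": 0.014, "ty": 0, "tz": 0, "spin": 0, "gripper": -1},
    {"tx": 0.02, "ty": 0, "tz": 0, "spin": 0, "gripper": -1},
    {"tx": 0.04, "ty": 0.02, "tz": 0, "spin": 0, "gripper": -1},
    {"tx": 0.06, "ty": 0.1, "tz": 0, "spin": 0, "gripper": -1},
    {"tx": 0.08, "ty": 0.25, "tz": 0, "spin": 0, "gripper": -1},
    {"tx": 0.1, "ty": 0.4, "tz": 0, "spin": 0, "gripper": -1},
    {"tx": 0.1, "ty": 0.4, "tz": 0, "spin": 0, "gripper": -1}
  ]
}}

```text
clock: 13.0
position: [406.9, 108.5, 215.5]
ee_rot: [0.786, -0.618, -0.0, -0.0]
contact_force: [1.1, 0.6, 0.6]
gripper_width: 85.3
```

```bash
python3 -c "
from h import *
im=hooktrack(14)
plan((555.7,-68.4,215),-99.2)
"
```

```text
[352.34 352.42 352.5  352.51 352.55 352.58 352.58 352.57 352.53 352.55
 352.52 352.52 352.49 352.49]
t 13.7 pos [409.2 109.9 215.2] yaw_y -166.31 F [ 0.4 -0.2  0.6] w 85.3
tx 0.8316 ty -0.4007 tz 0.0009 spin -1.4913
```

Request:
{"op": "play_rows", "data": {
  "targets": [
    {"tx": 0.11, "ty": -0.05, "tz": 0, "spin": -0.2, "gripper": -0.68},
    {"tx": 0.22, "ty": -0.1, "tz": 0, "spin": -0.4, "gripper": -0.68},
    {"tx": 0.33, "ty": -0.15, "tz": 0, "spin": -0.6, "gripper": -0.68},
    {"tx": 0.44, "ty": -0.2, "tz": 0, "spin": -0.75, "gripper": -0.68},
    {"tx": 0.44, "ty": -0.2, "tz": 0, "spin": -0.75, "gripper": -0.68}
  ]
}}

```text
clock: 14.32
position: [484.5, 13.7, 214.9]
ee_rot: [0.931, -0.364, -0.0, 0.0]
contact_force: [-0.6, 0.7, -0.5]
gripper_width: 71.8
```

```bash
python3 -c "
from h import *
plan((555.7,-68.4,215),-99.2)
"
```

```text
t 14.325 pos [484.5  13.7 214.9] yaw_y -132.73 F [-0.6  0.7 -0.5] w 71.8
tx 0.4322 ty 0.0481 tz -0.0002 spin -0.7450
```

Request:
{"op": "play_rows", "data": {
  "targets": [
    {"tx": 0.11, "ty": 0.012, "tz": 0, "spin": -0.2, "gripper": -0.68},
    {"tx": 0.22, "ty": 0.024, "tz": 0, "spin": -0.4, "gripper": -0.68},
    {"tx": 0.33, "ty": 0.036, "tz": 0, "spin": -0.6, "gripper": -0.68},
    {"tx": 0.43, "ty": 0.048, "tz": 0, "spin": -0.745, "gripper": -0.68},
    {"tx": 0.43, "ty": 0.048, "tz": 0, "spin": -0.745, "gripper": -0.68},
    {"tx": 0.43, "ty": 0.048, "tz": 0, "spin": -0.745, "gripper": -0.68}
  ]
}}

```text
clock: 15.08
position: [554.1, -66.0, 215.1]
ee_rot: [0.997, -0.079, -0.0, -0.0]
contact_force: [0.0, 0.7, 0.4]
gripper_width: 71.9
```

```bash
python3 -c "
from h import *
plan((555.7,-68.4,103),-99.2)
im=get_image('scene')
cv2.imwrite('pics/s5.png',cv2.resize(im['frame'][150:280,220:350],None,fx=4.5,fy=4.5,interpolation=2)[...,::-1])
im=get_image('top')
cv2.imwrite('pics/t5.png',cv2.resize(im['frame'][150:240,290:430],None,fx=5,fy=5,interpolation=2)[...,::-1])
"
```

```text
t 15.075 pos [554.1 -66.  215.1] yaw_y -99.1 F [0.  0.7 0.4] w 71.9
tx 0.0080 ty 0.0084 tz 0.4486 spin 0.0023
```

View pics/s5.png

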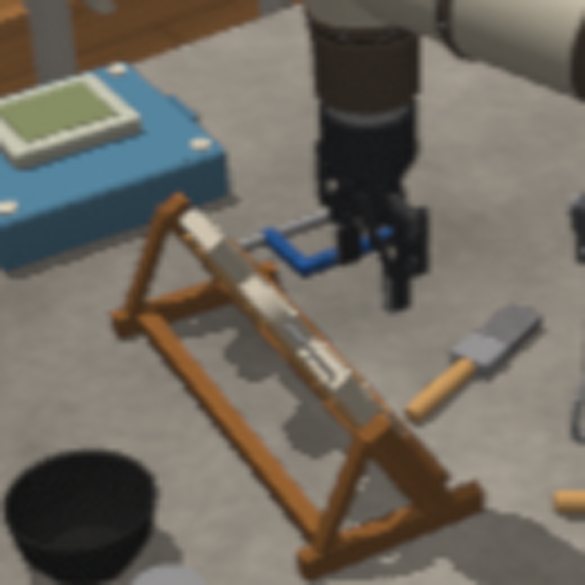

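View pics/t5.png

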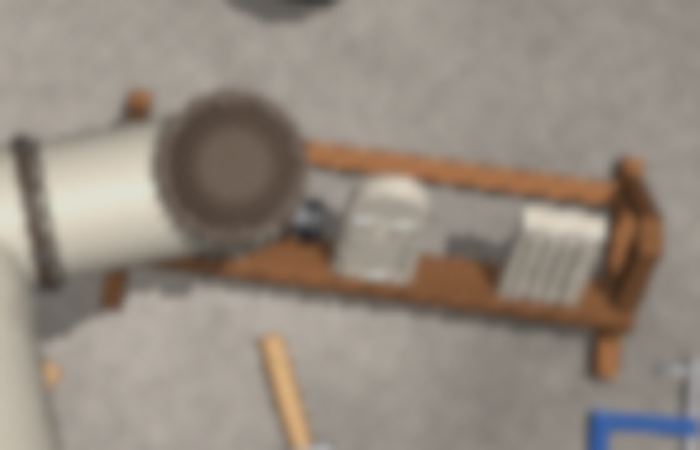

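Request:
{"op": "play_rows", "data": {
  "targets": [
    {"tx": 0.008, "ty": 0.008, "tz": 0.1, "spin": 0.002, "gripper": -0.68},
    {"tx": 0.008, "ty": 0.008, "tz": 0.2, "spin": 0.002, "gripper": -0.68},
    {"tx": 0.008, "ty": 0.008, "tz": 0.27, "spin": 0.002, "gripper": -0.68},
    {"tx": 0.008, "ty": 0.008, "tz": 0.33, "spin": 0.002, "gripper": -0.68},
    {"tx": 0.008, "ty": 0.008, "tz": 0.38, "spin": 0.002, "gripper": -0.68}
  ]
}}

```text
clock: 15.8
position: [556.4, -68.7, 119.9]
ee_rot: [0.997, -0.079, 0.0, -0.0]
contact_force: [-0.1, -0.2, 0.8]
gripper_width: 71.7
```

```bash
python3 -c "
from h import *
plan((555.7,-68.4,103),-99.2)
im=get_image('scene')
cv2.imwrite('pics/s6.png',cv2.resize(im['frame'][180:280,230:340],None,fx=5.5,fy=5.5,interpolation=2)[...,::-1])
"
```

```text
t 15.8 pos [556.4 -68.7 119.9] yaw_y -99.1 F [-0.1 -0.2  0.8] w 71.7
tx -0.0030 ty -0.0006 tz 0.0676 spin 0.0022
```

View pics/s6.png

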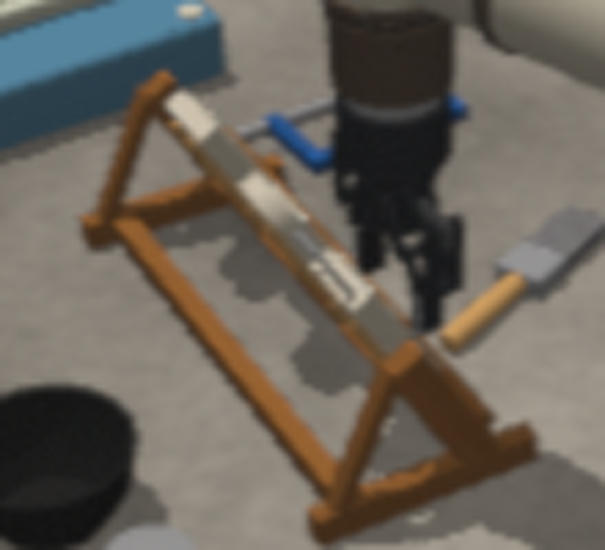

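```bash
python3 -c "
from h import *
im=get_image('scene')
s=read_state();M=R.from_quat(s['ee_rot']).as_matrix()
for y in (-50,-36,36,50): 
  for x in (-11,11): print(y,x,proj(im,s['position']+M@np.array([x,y,4])).round(1))
C=cloud(im)
for p in ((308,236),(307,232),(313,232),(298,225)): print(p,C[p[1],p[0]].round(0), (M.T@(C[p[1],p[0]]-s['position'])).round(0))
for p in ((293,236),(297,233),(289,224),(287,227)): print('pl',p,C[p[1],p[0]].round(0), (M.T@(C[p[1],p[0]]-s['position'])).round(0))
"
```

```text
-50 -11 [311.5 239.8]
-50 11 [306.2 241.8]
-36 -11 [309.6 237.7]
-36 11 [304.3 239.7]
36 -11 [300.  227.6]
36 11 [294.9 229.4]
50 -11 [298.3 225.7]
50 11 [293.1 227.5]
(308, 236) [565. -23. 136.] [  2. -47. -17.]
(307, 232) [575. -15. 163.] [ 10. -56. -44.]
(313, 232) [562.   2. 167.] [ -5. -71. -48.]
(298, 225) [ 545. -107.  128.] [-4. 39. -8.]
pl (293, 236) [587. -83. 111.] [34.  9.  8.]
pl (297, 233) [597. -44. 153.] [ 37. -31. -34.]
pl (289, 224) [ 544. -167.   98.] [ 4. 99. 21.]
pl (287, 227) [601. -99. 150.] [ 50.  23. -31.]
```

Request:
{"op": "play_rows", "data": {
  "targets": [
    {"tx": -0.003, "ty": 0, "tz": 0.035, "spin": 0, "gripper": -0.68},
    {"tx": -0.003, "ty": 0, "tz": 0.067, "spin": 0, "gripper": -0.68},
    {"tx": -0.003, "ty": 0, "tz": 0.067, "spin": 0, "gripper": -0.68},
    {"tx": -0.003, "ty": 0, "tz": 0.067, "spin": 0, "gripper": -0.4},
    {"tx": -0.003, "ty": 0, "tz": 0.067, "spin": 0, "gripper": -0.1},
    {"tx": -0.003, "ty": 0, "tz": 0.067, "spin": 0, "gripper": 0.3},
    {"tx": -0.003, "ty": 0, "tz": 0.067, "spin": 0, "gripper": 1},
    {"tx": -0.003, "ty": 0, "tz": 0.067, "spin": 0, "gripper": 1},
    {"tx": -0.003, "ty": 0, "tz": 0.067, "spin": 0, "gripper": 1}
  ]
}}

```text
clock: 17.02
position: [556.0, -68.8, 104.5]
ee_rot: [0.997, -0.079, 0.001, -0.0]
contact_force: [-1.5, 1.2, 4.7]
gripper_width: 57.0
```

```bash
python3 -c "
from h import *
plan((555.7,-68.4,103),-99.2)
im=get_image('scene')
cv2.imwrite('pics/s7.png',cv2.resize(im['frame'][180:280,230:340],None,fx=5.5,fy=5.5,interpolation=2)[...,::-1])
"
```

```text
t 17.025 pos [556.  -68.8 104.5] yaw_y -99.1 F [-1.5  1.2  4.7] w 57.0
tx -0.0014 ty -0.0016 tz 0.0060 spin 0.0023
```

View pics/s7.png

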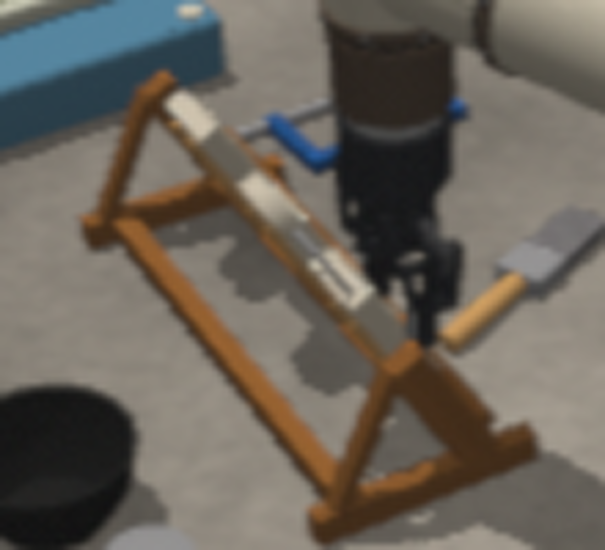

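Request:
{"op": "play_rows", "data": {
  "targets": [
    {"tx": 0, "ty": 0, "tz": -0.02, "spin": 0, "gripper": 1},
    {"tx": 0, "ty": 0, "tz": -0.06, "spin": 0, "gripper": 1},
    {"tx": 0, "ty": 0, "tz": -0.12, "spin": 0, "gripper": 1},
    {"tx": 0, "ty": 0, "tz": -0.2, "spin": 0, "gripper": 1},
    {"tx": 0, "ty": 0, "tz": -0.3, "spin": 0, "gripper": 1},
    {"tx": 0, "ty": 0, "tz": -0.4, "spin": 0, "gripper": 1},
    {"tx": 0, "ty": 0, "tz": -0.4, "spin": 0, "gripper": 1}
  ]
}}

```text
clock: 17.95
position: [557.1, -68.8, 206.4]
ee_rot: [0.997, -0.079, 0.003, -0.001]
contact_force: [0.0, 0.1, -2.2]
gripper_width: 57.0
```

```bash
python3 -c "
from h import *
plan((555.7,-68.4,203),-99.2)
im=get_image('scene')
cv2.imwrite('pics/s8.png',cv2.resize(im['frame'][160:260,230:340],None,fx=5.5,fy=5.5,interpolation=2)[...,::-1])
im=get_image('top')
cv2.imwrite('pics/t8.png',cv2.resize(im['frame'][150:230,290:430],None,fx=5,fy=5,interpolation=2)[...,::-1])
"
```

```text
t 17.95 pos [557.1 -68.8 206.4] yaw_y -99.11 F [ 0.   0.1 -2.2] w 57.0
tx -0.0060 ty -0.0008 tz 0.0136 spin 0.0021
```

View pics/s8.png

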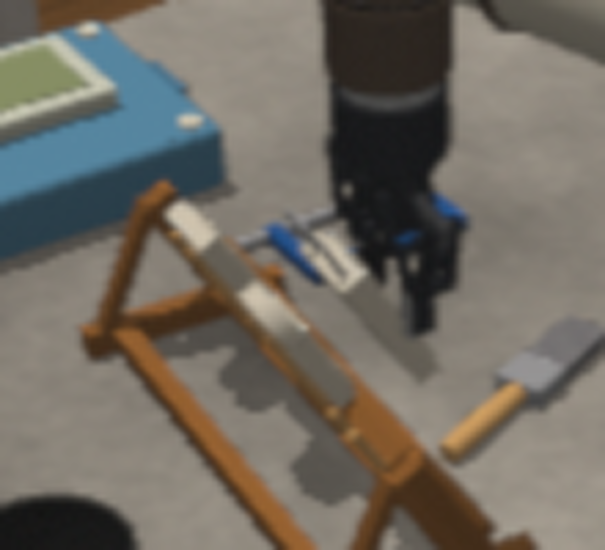

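View pics/t8.png

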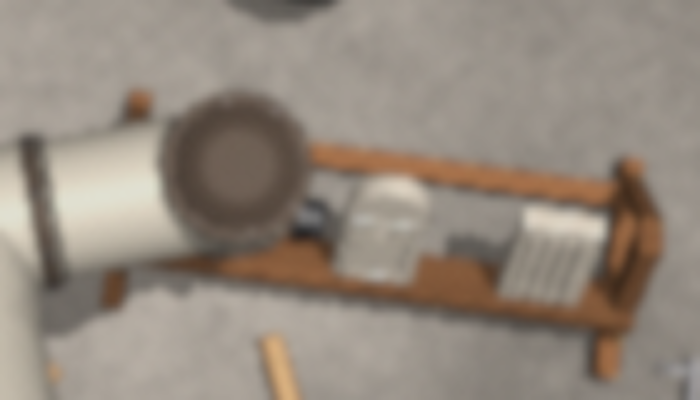

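```bash
cat >> h.py <<'E'
def plaque_meas(im,verbose=1):
    s=read_state();M=R.from_quat(s['ee_rot']).as_matrix();C=cloud(im)
    L=(C-s['position'])@M
    hsv=cv2.cvtColor(im['frame'],cv2.COLOR_RGB2HSV)
    m=(abs(L[...,1])<34)&(L[...,0]>-35)&(L[...,0]<85)&(L[...,2]>-70)&(L[...,2]<75)&(hsv[...,2]>95)&(hsv[...,1]<110)
    n,l,stt,c=cv2.connectedComponentsWithStats(m.astype(np.uint8))
    k=1+np.argmax(stt[1:,4]); m=l==k
    return s,M,L,m
E
python3 -c "
from h import *
im=get_image('scene'); s,M,L,m=plaque_meas(im)
P=L[m]; print(len(P),P.min(0).round(),P.max(0).round())
# split by brightness
v=cv2.cvtColor(im['frame'],cv2.COLOR_RGB2GRAY)[m]; print(np.percentile(v,[5,25,50,75,95]))
B=P[v<165]; T=P[v>190]
for Q in (B,T):
    # robust plane x = a z + b y + c
    A=np.c_[Q[:,2],Q[:,1],np.ones(len(Q))]; co=np.linalg.lstsq(A,Q[:,0],rcond=None)[0]
    for _ in range(5):
        r=Q[:,0]-A@co; g=abs(r)<2*np.std(r)+1e-6; co=np.linalg.lstsq(A[g],Q[g,0],rcond=None)[0]
    print(len(Q),co.round(3),np.std(r[g]).round(2),Q.mean(0).round(1))
o=np.zeros((400,640,3),np.uint8)+im['frame']; o[m]=(255,0,0)
cv2.imwrite('pics/s9.png',cv2.resize(np.hstack([o[160:260,250:320],im['frame'][160:260,250:320]]),None,fx=5.5,fy=5.5,interpolation=0)[...,::-1])
# model prediction: TCP height face pt x=a
"
```

```text
159 [-17. -34. -67.] [56. 30. 49.]
[ 93.  94. 106. 154. 182.]
134 [-0.551  0.179 24.172] 6.3 [ 26.3 -21.8 -12.7]
0 [0. 0. 0.] nan [nan nan nan]
  ret = _var(a, axis=axis, dtype=dtype, out=out, ddof=ddof,
  arrmean = um.true_divide(arrmean, div, out=arrmean,
  ret = ret.dtype.type(ret / rcount)
<string>:13: RuntimeWarning: Mean of empty slice.
  ret = um.true_divide(
```

View pics/s9.png

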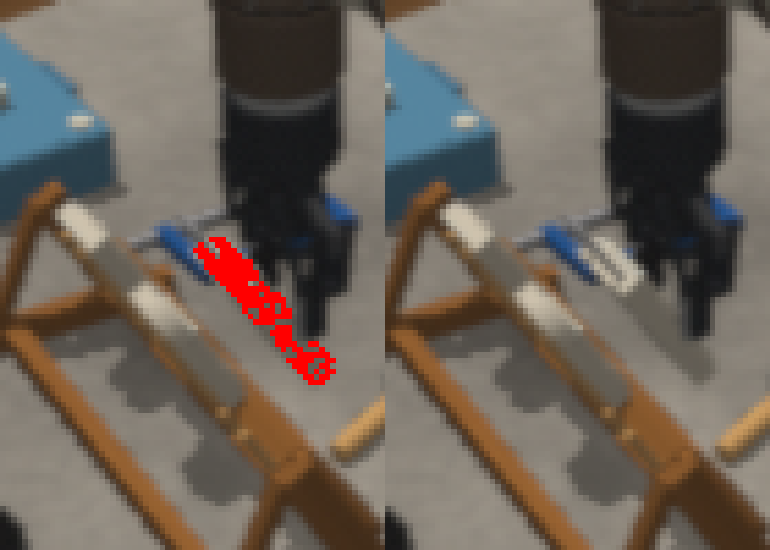

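```bash
python3 -c "
from h import *
im=get_image('scene')
s=read_state();M=R.from_quat(s['ee_rot']).as_matrix();print(s['position'])
for n,p in dict(ftl=(35.2,-30,-54.8),btl=(50.8,-30,-45.8),btr=(50.8,30,-45.8),bbl=(50.8-55,-30,-45.8+95.3),fbl=(35.2-55,-30,-54.8+95.3)).items(): print(n,proj(im,s['position']+M@np.array(p)).round(1))
"
```

```text
[554.91195385 -68.91821927 202.33990248]
ftl [296.6 208.4]
btl [292.7 211.9]
btr [284.7 203.6]
bbl [307.1 229.1]
fbl [310.9 225.8]
```

```bash
python3 -c "
from h import *
plan((450,40,220),-76.5)
"
```

```text
t 18.15 pos [554.9 -68.9 202.3] yaw_y -99.13 F [ 0.4 -0.2 -1.4] w 56.7
tx -0.4837 ty -0.3635 tz -0.0696 spin -0.5030
```

Request:
{"op": "play_rows", "data": {
  "targets": [
    {"tx": -0.02, "ty": 0, "tz": -0.06, "spin": 0, "gripper": 1},
    {"tx": -0.12, "ty": -0.04, "tz": -0.08, "spin": -0.1, "gripper": 1},
    {"tx": -0.24, "ty": -0.12, "tz": -0.08, "spin": -0.2, "gripper": 1},
    {"tx": -0.36, "ty": -0.2, "tz": -0.08, "spin": -0.3, "gripper": 1},
    {"tx": -0.44, "ty": -0.28, "tz": -0.08, "spin": -0.4, "gripper": 1},
    {"tx": -0.48, "ty": -0.36, "tz": -0.08, "spin": -0.5, "gripper": 1},
    {"tx": -0.48, "ty": -0.36, "tz": -0.08, "spin": -0.503, "gripper": 1},
    {"tx": -0.48, "ty": -0.36, "tz": -0.08, "spin": -0.503, "gripper": 1}
  ]
}}

```text
clock: 19.15
position: [451.7, 38.8, 223.9]
ee_rot: [0.993, 0.117, 0.0, 0.0]
contact_force: [-0.6, -0.9, -0.7]
gripper_width: 57.2
```

```bash
python3 -c "
from h import *
plan(st(-114,0,180),-76.5)
im=get_image('top')
cv2.imwrite('pics/t10.png',cv2.resize(im['frame'][150:270,230:390],None,fx=4.5,fy=4.5,interpolation=2)[...,::-1])
"
```

```text
t 19.15 pos [451.7  38.8 223.9] yaw_y -76.52 F [-0.6 -0.9 -0.7] w 57.2
tx 0.1085 ty -0.4701 tz 0.1755 spin -0.0004
```

View pics/t10.png

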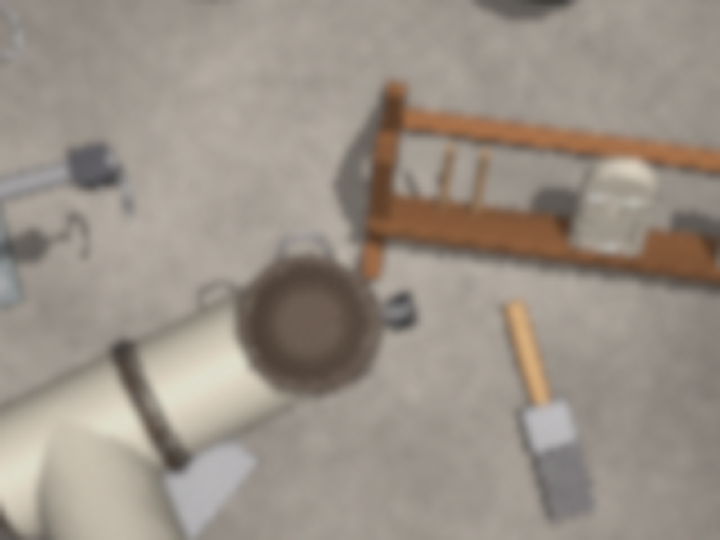

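```bash
python3 -c "
from h import *
im=get_image('top'); s=read_state();M=R.from_quat(s['ee_rot']).as_matrix()
print(s['position'])
for p in ((297.8-.4,203.0),(291.8,206),(303.6,205)):
  for z in (310,316,322): 
    q=ray(im,*p,z); print(p,z,q.round(1),(M.T@(q-s['position'])).round(1))
cv2.imwrite('pics/t11.png',cv2.resize(im['frame'][190:220,270:320],None,fx=12,fy=12,interpolation=2)[...,::-1])
print(proj(im,st(-20,0,241)),proj(im,st(-20,0,244)),proj(im,st(0,0,407)))
im=get_image('scene');cv2.imwrite('pics/s11.png',cv2.resize(im['frame'][180:280,280:380],None,fx=6,fy=6,interpolation=2)[...,::-1])
"
```

```text
[451.71743546  38.44976842 223.61896561]
(297.40000000000003, 203.0) 310 [516.8  49.6 310. ] [ 65.8   4.3 -86.4]
(297.40000000000003, 203.0) 316 [516.4  49.3 316. ] [ 65.4   4.5 -92.4]
(297.40000000000003, 203.0) 322 [516.   49.1 322. ] [ 65.    4.6 -98.4]
(291.8, 206) 310 [507.5  67.7 310. ] [ 61.  -15.5 -86.4]
(291.8, 206) 316 [507.1  67.4 316. ] [ 60.6 -15.3 -92.4]
(291.8, 206) 322 [506.8  67.1 322. ] [ 60.2 -15.  -98.4]
(303.6, 205) 310 [509.9  29.8 310. ] [ 54.6  22.  -86.4]
(303.6, 205) 316 [509.6  29.6 316. ] [ 54.2  22.1 -92.4]
(303.6, 205) 322 [509.2  29.4 322. ] [ 53.8  22.2 -98.4]
[259.00463036 197.61245179] [258.89277672 197.54540465] [250.47644728 187.08065116]
```

View pics/t11.png

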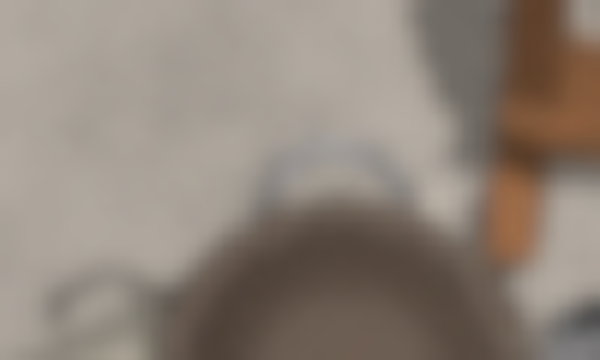

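View pics/s11.png

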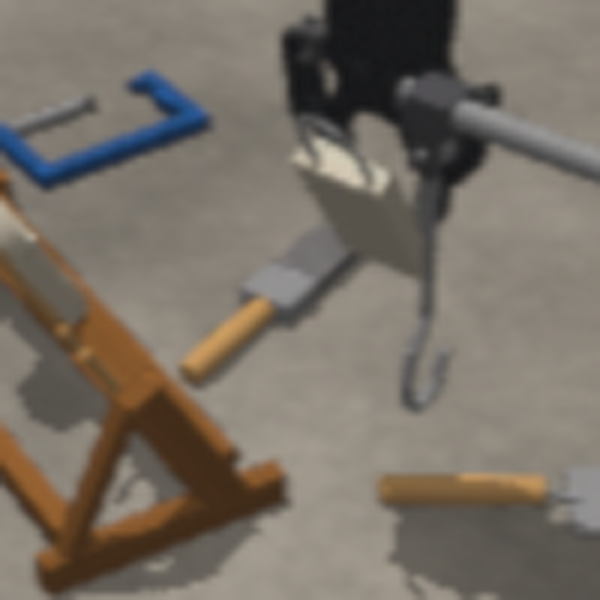

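```bash
python3 -c "
from h import *
imT=get_image('top');im=get_image('scene'); s=read_state();M=R.from_quat(s['ee_rot']).as_matrix()
cv2.imwrite('pics/s12.png',cv2.resize(im['frame'][190:220,320:360],None,fx=15,fy=15,interpolation=2)[...,::-1])
q=ray(imT,297.2,201.9,316);print((M.T@(q-s['position'])).round(1))
def isect(u,v,xx):
    a=unproj(im,u,v,1000.);b=unproj(im,u,v,2000.);A=M.T@(a-s['position']);B=M.T@(b-s['position']);t=(xx-A[0])/(B[0]-A[0]);return A+t*(B-A)
for uv in ((332.9,199.6),(331,201)): print(isect(*uv,69).round(1))
# hook check
print(proj(im,st(-20,0,244.5)),proj(im,st(0,0,217)),proj(im,st(0,0,407)))
for p in ((69,4,-93),(69,0,-90),(44,-30,-48),(44,30,-48)): print(p,proj(im,s['position']+M@np.array(p)).round(1))
"
```

```text
[ 69.    4.8 -92.6]
[ 69.   -0.9 -87.9]
[ 69.    6.6 -79.4]
[353.36481121 236.40900963] [349.5930391  246.37306013] [352.12283409 196.09180015]
(69, 4, -93) [331.7 197.8]
(69, 0, -90) [332.7 199. ]
(44, -30, -48) [344.  209.1]
(44, 30, -48) [329.5 203.2]
```

View pics/s12.png

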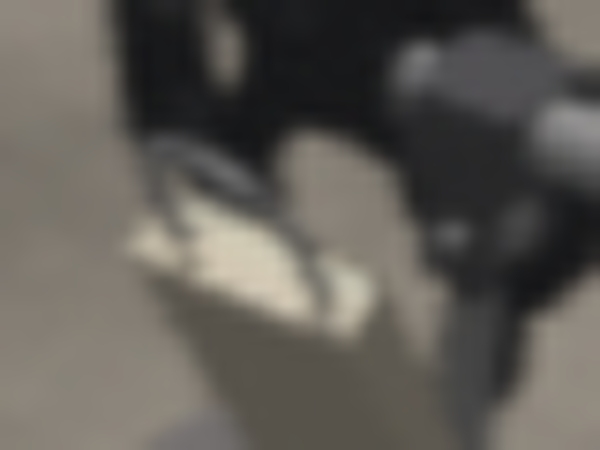

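```bash
python3 -c "
from h import *
imT=get_image('top')
cv2.imwrite('pics/t13.png',cv2.resize(imT['frame'][175:215,235:285],None,fx=14,fy=14,interpolation=2)[...,::-1])
for p in ((-20,0,244),(-20,0,241),(-12,0,224),(0,0,220),(15,0,240),(8,0,265),(0,0,277),(0,0,370)): print(p,((proj(imT,st(*p))-(235,175)+.5)*14).round())
"
```

```text
(-20, 0, 244) [341. 323.]
(-20, 0, 241) [343. 324.]
(-12, 0, 224) [344. 297.]
(0, 0, 220) [334. 251.]
(15, 0, 240) [308. 184.]
(8, 0, 265) [301. 202.]
(0, 0, 277) [303. 230.]
(0, 0, 370) [248. 192.]
```

View pics/t13.png

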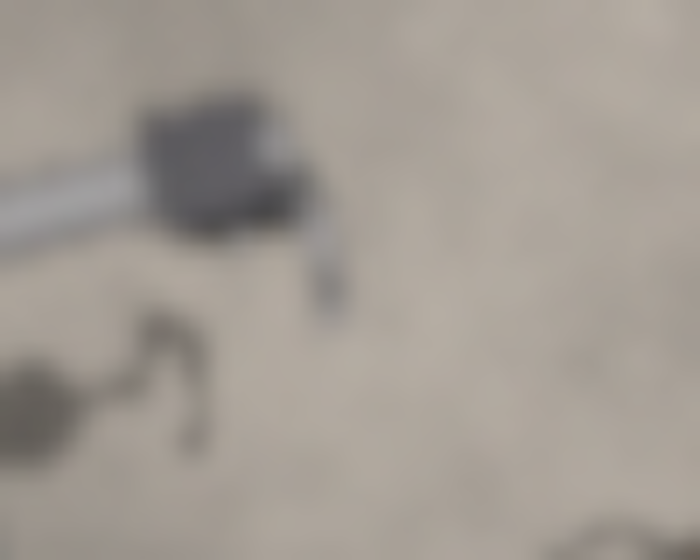

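```bash
python3 -c "
from h import *
plan(st(-116,5.5,171),-76.5)
"
```

```text
t 19.45 pos [451.6  38.5 223.4] yaw_y -76.55 F [0.5 0.5 0.2] w 56.9
tx 0.1007 ty -0.4932 tz 0.2097 spin -0.0011
```

Request:
{"op": "play_rows", "data": {
  "targets": [
    {"tx": 0.02, "ty": -0.12, "tz": 0.03, "spin": 0, "gripper": 1},
    {"tx": 0.05, "ty": -0.25, "tz": 0.08, "spin": 0, "gripper": 1},
    {"tx": 0.08, "ty": -0.37, "tz": 0.14, "spin": 0, "gripper": 1},
    {"tx": 0.1, "ty": -0.46, "tz": 0.19, "spin": 0, "gripper": 1},
    {"tx": 0.1, "ty": -0.493, "tz": 0.21, "spin": 0, "gripper": 1},
    {"tx": 0.1, "ty": -0.493, "tz": 0.21, "spin": 0, "gripper": 1},
    {"tx": 0.1, "ty": -0.493, "tz": 0.21, "spin": 0, "gripper": 1}
  ]
}}

```text
clock: 20.32
position: [447.2, 164.1, 171.5]
ee_rot: [0.993, 0.117, 0.0, -0.0]
contact_force: [1.1, -1.1, -1.0]
gripper_width: 56.8
```

```bash
python3 -c "
from h import *
plan(st(-116,5.5,171),-76.5)
im=get_image('scene');cv2.imwrite('pics/s14.png',cv2.resize(im['frame'][190:260,310:390],None,fx=9,fy=8.5,interpolation=2)[...,::-1])
imT=get_image('top')
cv2.imwrite('pics/t14.png',cv2.resize(imT['frame'][175:225,235:305],None,fx=11,fy=11,interpolation=2)[...,::-1])
"
```

```text
t 20.325 pos [447.2 164.1 171.5] yaw_y -76.52 F [ 1.1 -1.1 -1. ] w 56.8
tx 0.0010 ty -0.0005 tz 0.0022 spin -0.0005
```

View pics/s14.png

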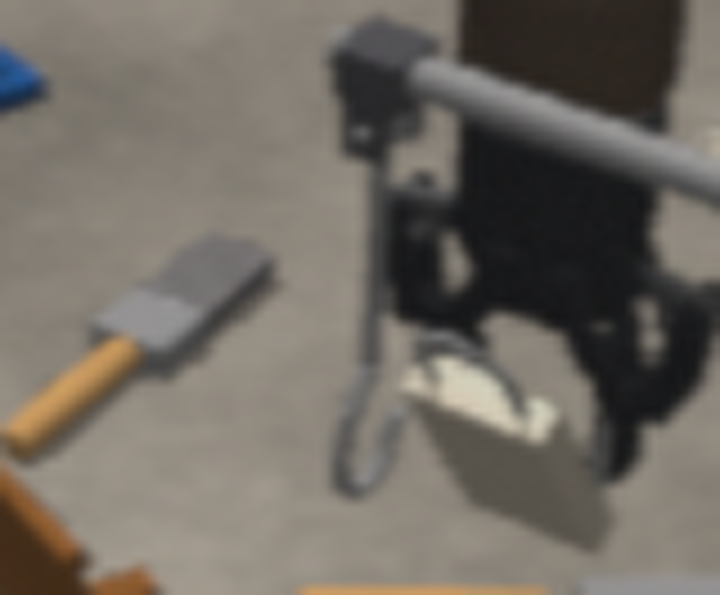

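View pics/t14.png

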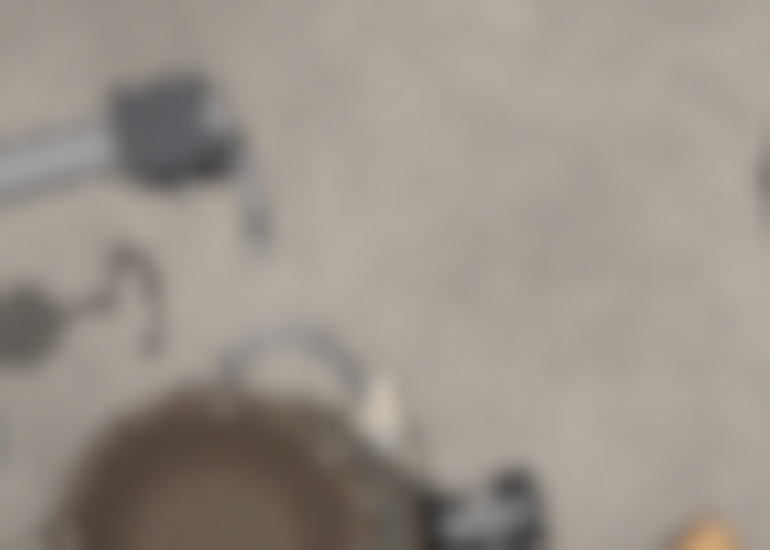

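```bash
cat >> h.py <<'E'
def tost(p): d=np.array(p)-SO; return np.array([d@SX,d@SY,d[2]]).round(1)
def isx(im,u,v,xst):
    a=unproj(im,u,v,1000.);b=unproj(im,u,v,2000.);A=(a-SO)@SX;B=(b-SO)@SX;t=(xst-A)/(B-A);return a+t*(b-a)
E
python3 -c "
from h import *
im=get_image('scene');imT=get_image('top')
print('tool',tost(read_state()['position']))
lp=tost(ray(imT,260.9,204.9,262));print('loop top view',lp)
tp=tost(ray(imT,258.3,196.3,241));print('tip top view',tp)
for x in (-47,-44): print('loop scene',tost(isx(im,359.6,229.2,x)))
print('tip scene',tost(isx(im,353.6,237.8,-18)))
print('bottom scene',tost(isx(im,310+355/9-.45,190+492/8.5-.4,0)))
"
```

```text
tool [-116.2    5.5  171.5]
loop top view [-47.3  -2.3 262. ]
tip top view [-15.1   1.2 241. ]
loop scene [-47.    5.6 259.2]
loop scene [-44.    7.3 261.8]
tip scene [-18.    2.3 241.3]
bottom scene [  0.   -2.  211.5]
```

Request:
{"op": "play_rows", "data": {
  "targets": [
    {"tx": 0.04, "ty": 0, "tz": -0.004, "spin": 0, "gripper": 1},
    {"tx": 0.08, "ty": 0, "tz": -0.004, "spin": 0, "gripper": 1},
    {"tx": 0.12, "ty": 0, "tz": -0.004, "spin": 0, "gripper": 1},
    {"tx": 0.15, "ty": 0, "tz": -0.004, "spin": 0, "gripper": 1},
    {"tx": 0.18, "ty": 0, "tz": -0.004, "spin": 0, "gripper": 1},
    {"tx": 0.18, "ty": 0, "tz": -0.004, "spin": 0, "gripper": 1}
  ]
}}

```text
clock: 21.28
position: [491.2, 175.3, 171.9]
ee_rot: [0.993, 0.118, -0.0, 0.0]
contact_force: [-0.2, -0.0, -1.4]
gripper_width: 57.2
```

```bash
python3 -c "
from h import *
print('tool',tost(read_state()['position']))
im=get_image('scene');cv2.imwrite('pics/s15.png',cv2.resize(im['frame'][190:260,310:390],None,fx=9,fy=8.5,interpolation=2)[...,::-1])
imT=get_image('top')
cv2.imwrite('pics/t15.png',cv2.resize(imT['frame'][175:225,235:305],None,fx=11,fy=11,interpolation=2)[...,::-1])
"
```

```text
tool [-70.8   6.  171.9]
```

View pics/s15.png

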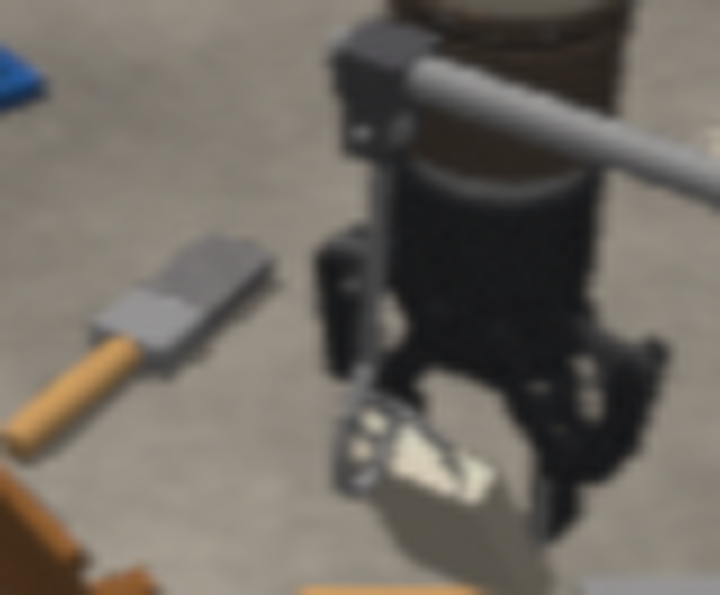

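View pics/t15.png

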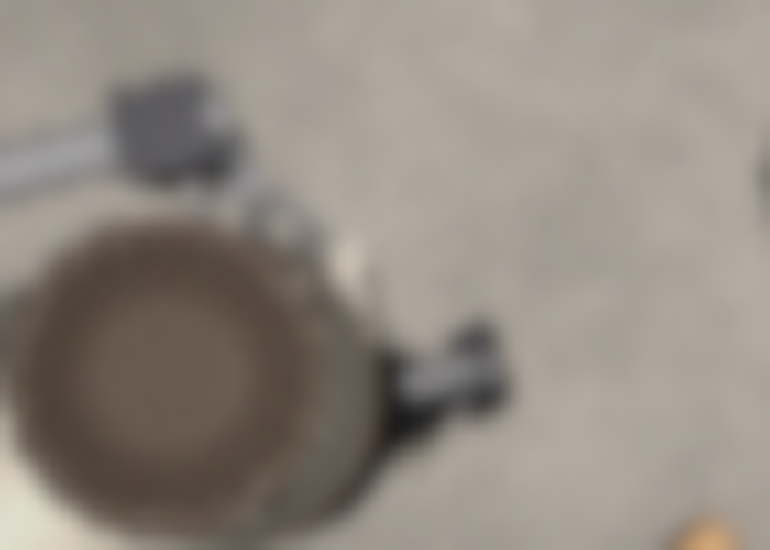

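```bash
python3 -c "
from h import *
im=get_image('scene');cv2.imwrite('pics/s16.png',cv2.resize(im['frame'][225:255,340:375],None,fx=20,fy=20,interpolation=2)[...,::-1])
s=read_state();M=R.from_quat(s['ee_rot']).as_matrix()
off=np.array((340,225))
for n,p in dict(peak=(69,2,-90),legL=(46,-19,-51),legR=(46,23,-51)).items(): print(n,((proj(im,s['position']+M@np.array(p))-off+.5)*20).round())
for n,p in dict(tip=(-17,2,241),bot=(3,2,220),bow=(17,2,245)).items(): print(n,((proj(im,st(*p))-off+.5)*20).round())
"
```

```text
peak [243. 215.]
legL [423. 385.]
legR [201. 287.]
tip [277. 270.]
bot [203. 437.]
bow [160. 359.]
```

View pics/s16.png

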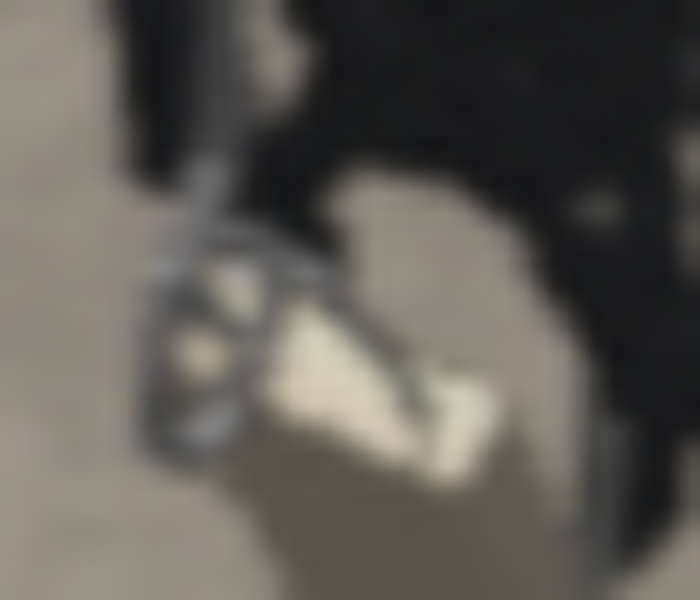

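Request:
{"op": "play_rows", "data": {
  "targets": [
    {"tx": 0.012, "ty": 0, "tz": 0, "spin": 0, "gripper": 1},
    {"tx": 0.012, "ty": 0, "tz": 0.03, "spin": 0, "gripper": 1},
    {"tx": 0.012, "ty": 0, "tz": 0.06, "spin": 0, "gripper": 1},
    {"tx": 0.012, "ty": 0, "tz": 0.09, "spin": 0, "gripper": 1},
    {"tx": 0.012, "ty": 0, "tz": 0.11, "spin": 0, "gripper": 1},
    {"tx": 0.012, "ty": 0, "tz": 0.12, "spin": 0, "gripper": 1},
    {"tx": 0.012, "ty": 0, "tz": 0.12, "spin": 0, "gripper": 1}
  ]
}}

```text
clock: 22.3
position: [493.7, 175.8, 141.9]
ee_rot: [0.993, 0.118, -0.0, 0.0]
contact_force: [-0.1, -1.3, -0.0]
gripper_width: 57.0
```

```bash
python3 -c "
from h import *
s=read_state();print('tool',tost(s['position']),s['contact_force'])
im=get_image('scene');cv2.imwrite('pics/s17.png',cv2.resize(im['frame'][225:265,335:375],None,fx=15,fy=15,interpolation=2)[...,::-1])
"
```

```text
tool [-68.3   6.  141.9] [-0.10889643 -1.27105031 -0.00624754]
```

View pics/s17.png

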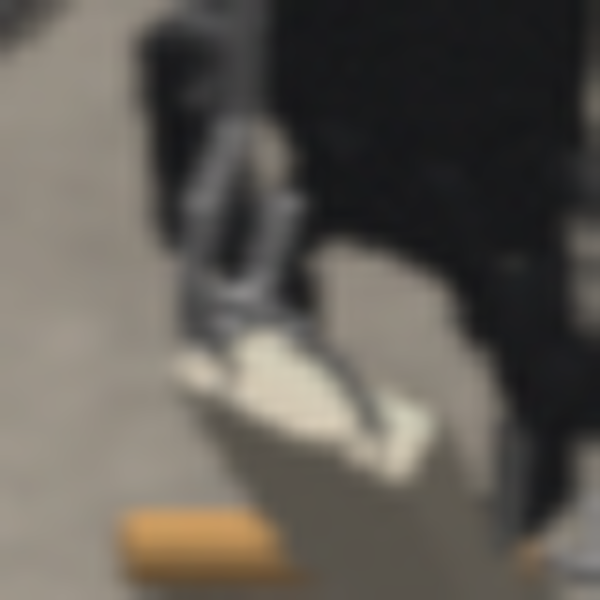

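Request:
{"op": "play_rows", "data": {
  "targets": [
    {"tx": 0, "ty": 0, "tz": 0.006, "spin": 0, "gripper": 1},
    {"tx": 0, "ty": 0, "tz": 0.012, "spin": 0, "gripper": 1},
    {"tx": 0, "ty": 0, "tz": 0.012, "spin": 0, "gripper": 1}
  ]
}}

```text
clock: 22.72
position: [493.6, 175.8, 139.0]
ee_rot: [0.993, 0.118, -0.0, 0.0]
contact_force: [0.0, 0.8, -1.7]
gripper_width: 56.9
```

```bash
python3 -c "
from h import *
for k in range(4):
  im=get_image('scene');s=read_state();print('tool',tost(s['position']),s['contact_force'].round(2),s['wrist_torque'].round(2))
cv2.imwrite('pics/s18.png',cv2.resize(im['frame'][225:265,335:375],None,fx=15,fy=15,interpolation=2)[...,::-1])
"
```

```text
tool [-68.3   6.  139.1] [-0.15  1.09 -1.07] [0.02 0.05 0.04]
tool [-68.3   6.  139.1] [-0.32 -0.19 -1.82] [-0.02  0.   -0.01]
tool [-68.3   6.  139.1] [ 0.83 -0.03 -1.28] [-0.03  0.02 -0.03]
tool [-68.3   6.  139.1] [ 0.24  0.24 -0.32] [-0.04  0.01  0.03]
```

View pics/s18.png

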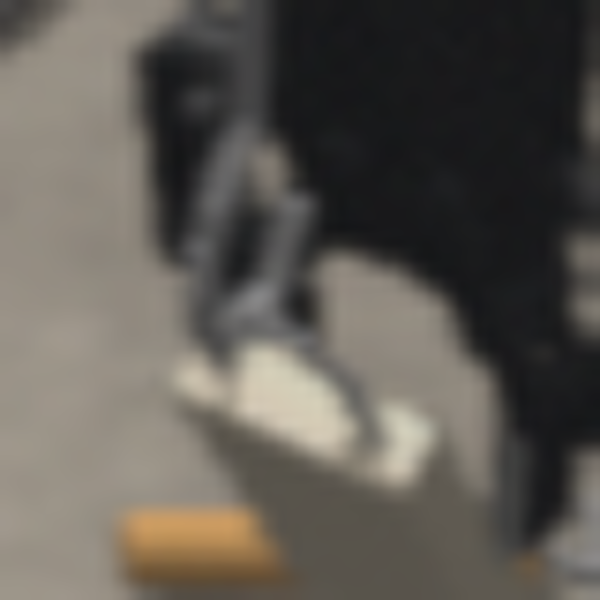

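Request:
{"op": "play_rows", "data": {
  "targets": [
    {"tx": 0, "ty": 0.005, "tz": 0.004, "spin": 0, "gripper": 1},
    {"tx": 0, "ty": 0.01, "tz": 0.008, "spin": 0, "gripper": 1},
    {"tx": 0, "ty": 0.01, "tz": 0.012, "spin": 0, "gripper": 1},
    {"tx": 0, "ty": 0.01, "tz": 0.012, "spin": 0, "gripper": 1}
  ]
}}

```text
clock: 23.42
position: [495.2, 173.9, 136.7]
ee_rot: [0.993, 0.118, 0.001, -0.0]
contact_force: [2.1, 0.4, 1.9]
gripper_width: 57.0
```

```bash
python3 -c "
from h import *
for k in range(4):
  im=get_image('scene');s=read_state();print('tool',tost(s['position']),s['contact_force'].round(2),s['wrist_torque'].round(2))
cv2.imwrite('pics/s19.png',cv2.resize(im['frame'][190:270,325:385],None,fx=7.5,fy=7.5,interpolation=2)[...,::-1])
"
```

```text
tool [-67.4   3.7 136.7] [2.39 0.1  1.36] [ 0.05 -0.56 -0.03]
tool [-67.4   3.7 136.7] [2.07 0.32 2.32] [ 0.11 -0.57 -0.05]
tool [-67.4   3.7 136.7] [ 1.7  -0.03  3.43] [ 0.08 -0.57 -0.04]
tool [-67.4   3.7 136.7] [1.95 0.83 2.85] [ 0.18 -0.69 -0.01]
```

View pics/s19.png

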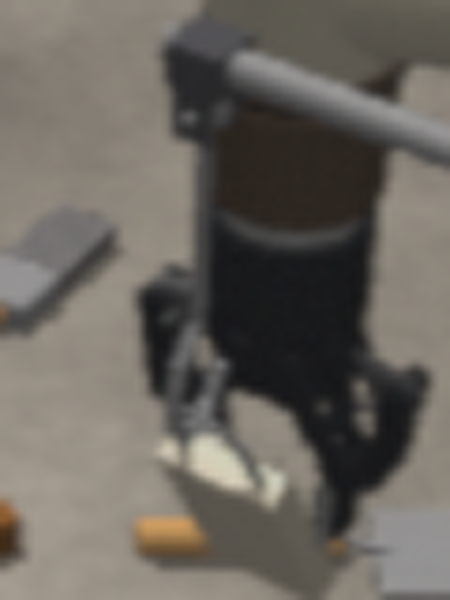

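Request:
{"op": "play_rows", "data": {
  "targets": [
    {"tx": 0, "ty": 0, "tz": 0, "spin": 0, "gripper": -0.45},
    {"tx": 0, "ty": 0, "tz": 0, "spin": 0, "gripper": -0.7},
    {"tx": 0, "ty": 0, "tz": 0, "spin": 0, "gripper": -0.9},
    {"tx": 0, "ty": 0, "tz": 0, "spin": 0, "gripper": -0.9}
  ]
}}

```text
clock: 24.12
position: [494.0, 173.3, 135.9]
ee_rot: [0.993, 0.118, -0.0, 0.0]
contact_force: [0.2, 0.3, -0.4]
gripper_width: 80.9
```

```bash
python3 -c "
from h import *
s=read_state();print('tool',tost(s['position']),s['contact_force'].round(2),s['gripper_width'])
strip('st20',10,3,(190,275,320,390))
"
```

```text
tool [-68.6   3.4 135.9] [ 0.22  0.28 -0.41] 80.88538816132383
24.625
```

View pics/st20.png

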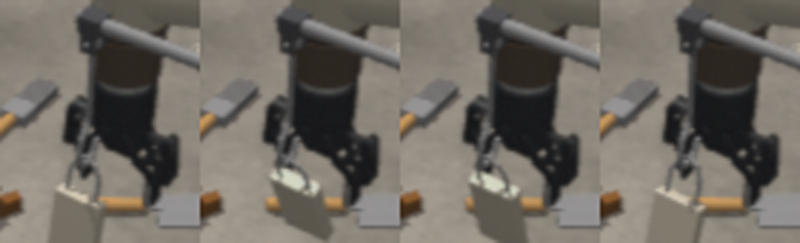

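Request:
{"op": "play_rows", "data": {
  "targets": [
    {"tx": -0.08, "ty": 0, "tz": 0, "spin": 0, "gripper": -0.9},
    {"tx": -0.16, "ty": 0, "tz": 0, "spin": 0, "gripper": -0.9},
    {"tx": -0.24, "ty": 0, "tz": 0, "spin": 0, "gripper": -0.9},
    {"tx": -0.32, "ty": 0, "tz": 0, "spin": 0, "gripper": -0.9},
    {"tx": -0.4, "ty": 0, "tz": 0, "spin": 0, "gripper": -0.9},
    {"tx": -0.44, "ty": 0, "tz": -0.05, "spin": 0, "gripper": -0.9},
    {"tx": -0.44, "ty": 0, "tz": -0.1, "spin": 0, "gripper": -0.9},
    {"tx": -0.44, "ty": 0, "tz": -0.1, "spin": 0, "gripper": -0.9},
    {"tx": -0.44, "ty": 0, "tz": -0.1, "spin": 0, "gripper": -0.9},
    {"tx": -0.44, "ty": 0, "tz": -0.1, "spin": 0, "gripper": -0.9},
    {"tx": -0.44, "ty": 0, "tz": -0.1, "spin": 0, "gripper": -0.9},
    {"tx": -0.44, "ty": 0, "tz": -0.1, "spin": 0, "gripper": -0.9}
  ]
}}

```text
clock: 26.12
position: [387.3, 147.7, 160.8]
ee_rot: [0.993, 0.118, -0.0, 0.0]
contact_force: [1.0, 0.4, 0.1]
gripper_width: 81.3
```

```bash
python3 -c "
from h import *
s=read_state();print('tool',tost(s['position']),s['contact_force'].round(2))
strip('st21',16,3,(190,280,325,385))
"
```

```text
tool [-178.3    3.4  160.8] [1.02 0.45 0.13]
26.925
```

View pics/st21.png

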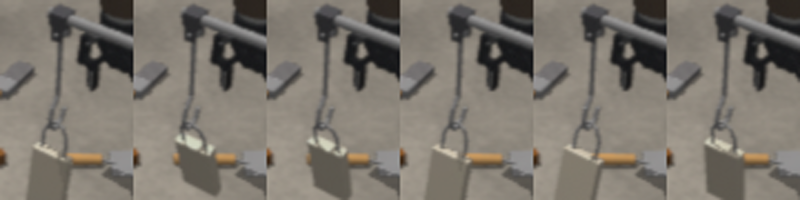

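Request:
{"op": "play_rows", "data": {
  "targets": [
    {"tx": 0, "ty": 0, "tz": 0, "spin": 0, "gripper": -0.9},
    {"tx": 0, "ty": 0, "tz": 0, "spin": 0, "gripper": -0.9},
    {"tx": 0, "ty": 0, "tz": 0, "spin": 0, "gripper": -0.9},
    {"tx": 0, "ty": 0, "tz": 0, "spin": 0, "gripper": -0.9},
    {"tx": 0, "ty": 0, "tz": 0, "spin": 0, "gripper": -0.9},
    {"tx": 0, "ty": 0, "tz": 0, "spin": 0, "gripper": -0.9},
    {"tx": 0, "ty": 0, "tz": 0, "spin": 0, "gripper": -0.9},
    {"tx": 0, "ty": 0, "tz": 0, "spin": 0, "gripper": -0.9},
    {"tx": 0, "ty": 0, "tz": 0, "spin": 0, "gripper": -0.9},
    {"tx": 0, "ty": 0, "tz": 0, "spin": 0, "gripper": -0.9},
    {"tx": 0, "ty": 0, "tz": 0, "spin": 0, "gripper": -0.9},
    {"tx": 0, "ty": 0, "tz": 0, "spin": 0, "gripper": -0.9}
  ]
}}

```text
clock: 28.42
position: [387.3, 147.7, 161.1]
ee_rot: [0.993, 0.118, 0.0, -0.0]
contact_force: [0.4, -0.5, -0.9]
gripper_width: 81.3
```

```bash
cat >> h.py <<'E'
def ptrack(n=16):
    o=[]
    for k in range(n):
        im=get_image('scene'); C=cloud(im); D=C-SO; X=D@SX; Y=D@SY
        m=(abs(X)<110)&(abs(Y)<50)&(C[...,2]>50)&(C[...,2]<185)
        P=np.c_[X[m],Y[m],C[...,2][m]]
        # centre of lower half
        A=np.c_[P[:,2],np.ones(len(P))]; a=np.linalg.lstsq(A,P[:,0],rcond=None)[0][0]
        o.append((len(P),*np.median(P,0).round(0),round(float(P[:,2].min())),round(float(a),2)))
    for r in o: print(*r)
    return im
E
python3 -c "
from h import *
im=ptrack(16)
cv2.imwrite('pics/s22.png',cv2.resize(im['frame'][190:290,320:400],None,fx=6,fy=6,interpolation=2)[...,::-1]); print(read_state()['clock'])
"
```

```text
446 -5.0 12.0 134.0 67 0.11
494 6.0 11.0 132.0 66 0.0
538 18.0 10.0 132.0 67 -0.12
569 27.0 10.0 132.0 70 -0.21
589 32.0 9.0 134.0 72 -0.27
590 32.0 9.0 133.0 71 -0.27
565 28.0 9.0 133.0 67 -0.21
540 19.0 8.0 132.0 69 -0.13
492 8.0 8.0 133.0 67 -0.01
452 -3.0 8.0 134.0 68 0.09
420 -10.0 9.0 137.0 66 0.16
409 -13.0 8.0 138.0 69 0.2
416 -11.0 10.0 137.0 69 0.18
441 -6.0 10.0 135.0 68 0.11
484 4.0 10.0 133.0 69 0.02
522 15.0 10.0 131.0 67 -0.09
29.225
```

View pics/s22.png

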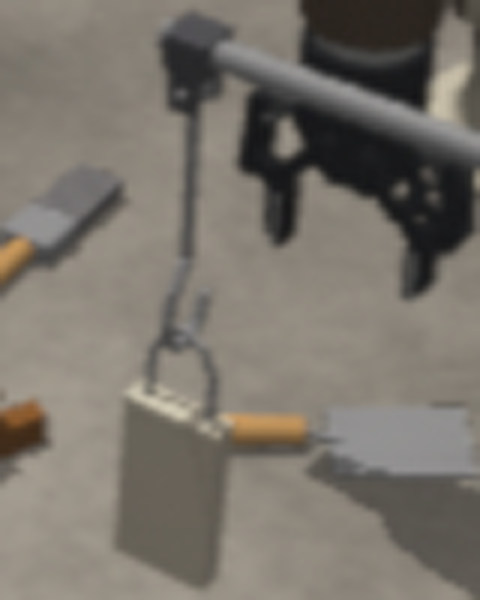

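Request:
{"op": "play_rows", "data": {
  "targets": [
    {"tx": 0, "ty": 0, "tz": 0, "spin": 0, "gripper": -0.9},
    {"tx": 0, "ty": 0, "tz": 0, "spin": 0, "gripper": -0.9},
    {"tx": 0, "ty": 0, "tz": 0, "spin": 0, "gripper": -0.9},
    {"tx": 0, "ty": 0, "tz": 0, "spin": 0, "gripper": -0.9},
    {"tx": 0, "ty": 0, "tz": 0, "spin": 0, "gripper": -0.9},
    {"tx": 0, "ty": 0, "tz": 0, "spin": 0, "gripper": -0.9},
    {"tx": 0, "ty": 0, "tz": 0, "spin": 0, "gripper": -0.9},
    {"tx": 0, "ty": 0, "tz": 0, "spin": 0, "gripper": -0.9},
    {"tx": 0, "ty": 0, "tz": 0, "spin": 0, "gripper": -0.9},
    {"tx": 0, "ty": 0, "tz": 0, "spin": 0, "gripper": -0.9},
    {"tx": 0, "ty": 0, "tz": 0, "spin": 0, "gripper": -0.9},
    {"tx": 0, "ty": 0, "tz": 0, "spin": 0, "gripper": -0.9}
  ]
}}

```text
clock: 30.72
position: [387.3, 147.8, 161.1]
ee_rot: [0.993, 0.118, 0.0, 0.0]
contact_force: [0.4, 0.7, -0.5]
gripper_width: 81.2
```

Request:
{"op": "play_rows", "data": {
  "targets": [
    {"tx": 0, "ty": 0, "tz": 0, "spin": 0, "gripper": -0.9},
    {"tx": 0, "ty": 0, "tz": 0, "spin": 0, "gripper": -0.9},
    {"tx": 0, "ty": 0, "tz": 0, "spin": 0, "gripper": -0.9},
    {"tx": 0, "ty": 0, "tz": 0, "spin": 0, "gripper": -0.9},
    {"tx": 0, "ty": 0, "tz": 0, "spin": 0, "gripper": -0.9},
    {"tx": 0, "ty": 0, "tz": 0, "spin": 0, "gripper": -0.9},
    {"tx": 0, "ty": 0, "tz": 0, "spin": 0, "gripper": -0.9},
    {"tx": 0, "ty": 0, "tz": 0, "spin": 0, "gripper": -0.9},
    {"tx": 0, "ty": 0, "tz": 0, "spin": 0, "gripper": -0.9},
    {"tx": 0, "ty": 0, "tz": 0, "spin": 0, "gripper": -0.9},
    {"tx": 0, "ty": 0, "tz": 0, "spin": 0, "gripper": -0.9},
    {"tx": 0, "ty": 0, "tz": 0, "spin": 0, "gripper": -0.9}
  ]
}}

```text
clock: 32.22
position: [387.3, 147.7, 161.1]
ee_rot: [0.993, 0.118, 0.0, 0.0]
contact_force: [0.3, 0.0, 0.1]
gripper_width: 81.1
```

```bash
python3 -c "
from h import *
im=ptrack(16); print(read_state()['clock'])
"
```

```text
451 -3.0 12.0 134.0 67 0.09
454 -4.0 12.0 134.0 68 0.09
465 -2.0 11.0 135.0 66 0.06
477 4.0 10.0 133.0 67 0.03
506 9.0 10.0 131.0 67 -0.03
523 15.0 10.0 132.0 69 -0.09
541 19.0 9.0 132.0 70 -0.13
553 21.0 9.0 133.0 65 -0.15
546 20.0 8.0 132.0 66 -0.14
532 18.0 8.0 132.0 67 -0.11
511 13.0 9.0 133.0 67 -0.06
496 7.0 8.0 132.0 66 -0.0
479 2.0 9.0 133.0 65 0.04
457 -1.0 9.0 135.0 67 0.07
462 -2.0 9.0 133.0 68 0.08
464 0.0 9.0 134.0 68 0.05
33.025
```

Request:
{"op": "play_rows", "data": {
  "targets": [
    {"tx": 0, "ty": 0, "tz": 0, "spin": 0, "gripper": -0.9},
    {"tx": 0, "ty": 0, "tz": 0, "spin": 0, "gripper": -0.9},
    {"tx": 0, "ty": 0, "tz": 0, "spin": 0, "gripper": -0.9},
    {"tx": 0, "ty": 0, "tz": 0, "spin": 0, "gripper": -0.9},
    {"tx": 0, "ty": 0, "tz": 0, "spin": 0, "gripper": -0.9},
    {"tx": 0, "ty": 0, "tz": 0, "spin": 0, "gripper": -0.9},
    {"tx": 0, "ty": 0, "tz": 0, "spin": 0, "gripper": -0.9},
    {"tx": 0, "ty": 0, "tz": 0, "spin": 0, "gripper": -0.9},
    {"tx": 0, "ty": 0, "tz": 0, "spin": 0, "gripper": -0.9},
    {"tx": 0, "ty": 0, "tz": 0, "spin": 0, "gripper": -0.9},
    {"tx": 0, "ty": 0, "tz": 0, "spin": 0, "gripper": -0.9},
    {"tx": 0, "ty": 0, "tz": 0, "spin": 0, "gripper": -0.9}
  ]
}}

```text
clock: 34.52
position: [387.3, 147.7, 161.1]
ee_rot: [0.993, 0.118, 0.0, -0.0]
contact_force: [0.7, 0.0, -0.6]
gripper_width: 80.8
```

Request:
{"op": "play_rows", "data": {
  "targets": [
    {"tx": 0, "ty": 0, "tz": 0, "spin": 0, "gripper": -0.9},
    {"tx": 0, "ty": 0, "tz": 0, "spin": 0, "gripper": -0.9},
    {"tx": 0, "ty": 0, "tz": 0, "spin": 0, "gripper": -0.9},
    {"tx": 0, "ty": 0, "tz": 0, "spin": 0, "gripper": -0.9},
    {"tx": 0, "ty": 0, "tz": 0, "spin": 0, "gripper": -0.9},
    {"tx": 0, "ty": 0, "tz": 0, "spin": 0, "gripper": -0.9},
    {"tx": 0, "ty": 0, "tz": 0, "spin": 0, "gripper": -0.9},
    {"tx": 0, "ty": 0, "tz": 0, "spin": 0, "gripper": -0.9},
    {"tx": 0, "ty": 0, "tz": 0, "spin": 0, "gripper": -0.9},
    {"tx": 0, "ty": 0, "tz": 0, "spin": 0, "gripper": -0.9},
    {"tx": 0, "ty": 0, "tz": 0, "spin": 0, "gripper": -0.9},
    {"tx": 0, "ty": 0, "tz": 0, "spin": 0, "gripper": -0.9}
  ]
}}

```text
clock: 36.02
position: [387.3, 147.7, 161.1]
ee_rot: [0.993, 0.118, 0.0, 0.0]
contact_force: [-0.4, -0.6, -0.7]
gripper_width: 80.8
```

Request:
{"op": "play_rows", "data": {
  "targets": [
    {"tx": 0, "ty": 0, "tz": 0, "spin": 0, "gripper": -0.9},
    {"tx": 0, "ty": 0, "tz": 0, "spin": 0, "gripper": -0.9},
    {"tx": 0, "ty": 0, "tz": 0, "spin": 0, "gripper": -0.9},
    {"tx": 0, "ty": 0, "tz": 0, "spin": 0, "gripper": -0.9},
    {"tx": 0, "ty": 0, "tz": 0, "spin": 0, "gripper": -0.9},
    {"tx": 0, "ty": 0, "tz": 0, "spin": 0, "gripper": -0.9},
    {"tx": 0, "ty": 0, "tz": 0, "spin": 0, "gripper": -0.9},
    {"tx": 0, "ty": 0, "tz": 0, "spin": 0, "gripper": -0.9},
    {"tx": 0, "ty": 0, "tz": 0, "spin": 0, "gripper": -0.9},
    {"tx": 0, "ty": 0, "tz": 0, "spin": 0, "gripper": -0.9},
    {"tx": 0, "ty": 0, "tz": 0, "spin": 0, "gripper": -0.9},
    {"tx": 0, "ty": 0, "tz": 0, "spin": 0, "gripper": -0.9}
  ]
}}

```text
clock: 37.52
position: [387.3, 147.7, 161.1]
ee_rot: [0.993, 0.118, 0.0, -0.0]
contact_force: [0.2, 0.2, 0.6]
gripper_width: 81.0
```

Request:
{"op": "play_rows", "data": {
  "targets": [
    {"tx": 0, "ty": 0, "tz": 0, "spin": 0, "gripper": -0.9},
    {"tx": 0, "ty": 0, "tz": 0, "spin": 0, "gripper": -0.9},
    {"tx": 0, "ty": 0, "tz": 0, "spin": 0, "gripper": -0.9},
    {"tx": 0, "ty": 0, "tz": 0, "spin": 0, "gripper": -0.9},
    {"tx": 0, "ty": 0, "tz": 0, "spin": 0, "gripper": -0.9},
    {"tx": 0, "ty": 0, "tz": 0, "spin": 0, "gripper": -0.9},
    {"tx": 0, "ty": 0, "tz": 0, "spin": 0, "gripper": -0.9},
    {"tx": 0, "ty": 0, "tz": 0, "spin": 0, "gripper": -0.9},
    {"tx": 0, "ty": 0, "tz": 0, "spin": 0, "gripper": -0.9},
    {"tx": 0, "ty": 0, "tz": 0, "spin": 0, "gripper": -0.9},
    {"tx": 0, "ty": 0, "tz": 0, "spin": 0, "gripper": -0.9},
    {"tx": 0, "ty": 0, "tz": 0, "spin": 0, "gripper": -0.9}
  ]
}}

```text
clock: 39.02
position: [387.3, 147.8, 161.1]
ee_rot: [0.993, 0.118, 0.0, -0.0]
contact_force: [0.5, 0.2, -0.4]
gripper_width: 81.1
```

```bash
python3 -c "
from h import *
im=ptrack(16); print(read_state()['clock'])
hooktrack(16)
cv2.imwrite('pics/s23.png',cv2.resize(im['frame'][190:290,320:400],None,fx=6,fy=6,interpolation=2)[...,::-1]); print(read_state()['clock'])
"
```

```text
506 10.0 11.0 132.0 68 -0.04
508 10.0 11.0 132.0 67 -0.04
506 10.0 11.0 132.0 67 -0.03
508 10.0 11.0 133.0 67 -0.04
498 10.0 10.0 132.0 67 -0.03
502 10.0 10.0 132.0 65 -0.04
504 10.0 9.0 133.0 66 -0.04
504 10.0 9.0 132.0 66 -0.03
505 10.0 9.0 133.0 68 -0.03
503 10.0 8.0 132.0 66 -0.03
502 10.0 8.0 132.0 68 -0.04
502 10.0 8.0 132.0 67 -0.04
504 10.0 8.0 133.0 64 -0.03
501 10.0 10.0 133.0 66 -0.03
505 10.0 10.0 132.0 67 -0.03
503 10.0 10.0 133.0 68 -0.04
39.825
[351.28 351.3  351.34 351.34 351.36 351.33 351.32 351.28 351.28 351.25
 351.23 351.22 351.17 351.17 351.17 351.17]
40.625
```

View pics/s23.png

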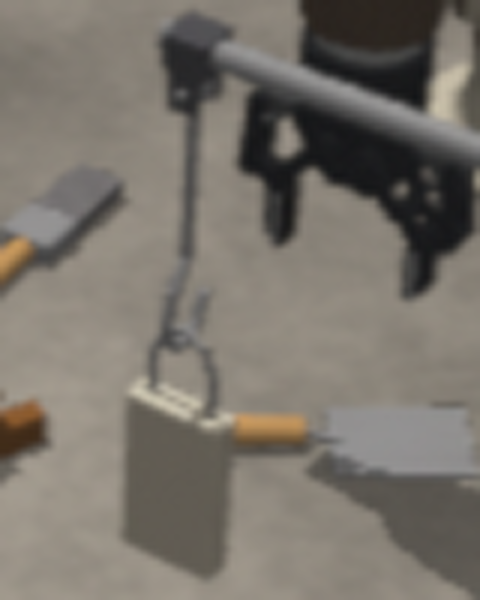

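```bash
python3 -c "
from h import *
import pickle
a=pickle.load(open('top0.pkl','rb'))['frame'];b=get_image('top')['frame']
cv2.imwrite('pics/t24.png',cv2.resize(b,None,fx=1.2,fy=1.2)[...,::-1])
d=np.abs(a.astype(int)-b).max(2)>40; n,l,s,c=cv2.connectedComponentsWithStats(d.astype(np.uint8))
for i in range(1,n):
  if s[i,4]>15: print(s[i])
print(read_state()['contact_force'],job_done())
"
```

```text
[327 179  16   9  81]
[324 189  16  14 130]
[250 192  21  12  79]
[ 196  231   96   62 1488]
[233 254  24  22 303]
[  85  267   81   40 1703]
[224 273  10   7  49]
[218 285  66  81 903]
[206 286  39  28 574]
[113 290  10  34 173]
[201 294  12  13  28]
[ 92 306  20  23 307]
[126 307   9  28 176]
[139 322  15  13 157]
[ 119  323  133   77 2674]
[293 322  15  11 103]
[ 82 325  33  15 171]
[307 328  19   8  50]
[305 333  14   9  99]
[ 82 336  21  35 347]
[329 336  15  21 139]
[275 361  12   7  38]
[ 268  364   61   36 1384]
[258 366  14  13  99]
[215 373  28  27 606]
[162 375  30  20 296]
[250 378  13   8  87]
[196 383  17  17 215]
[267 392   6   5  18]
the job is handed in; nothing more can be done
[-0.0038999   0.05515341 -0.18543222] None
```

View pics/t24.png

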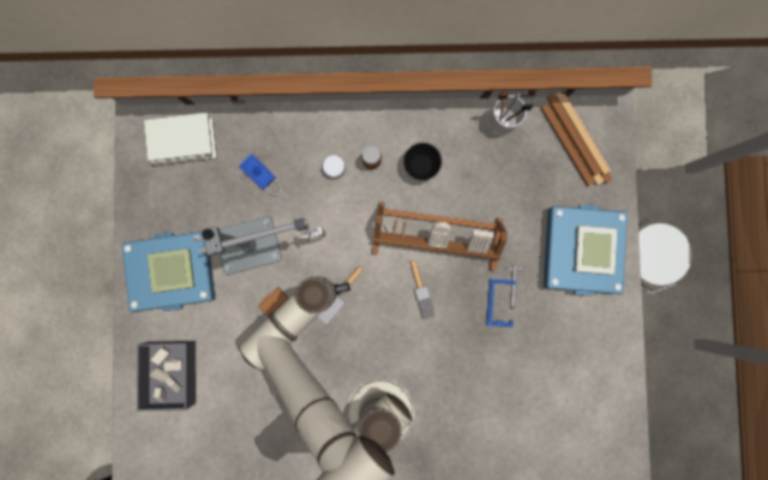

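The plaque is hanging by its loop in the hook's bowl, and I handed the job in at about 41 s.

**Stilling the hook:** I stilled the hook with the side of an open finger. The first touch left a swing of about ±0.025 rad. I estimated that at up to 0.22 rad/s, too close to the 0.25 limit, so I touched it again. It then held still, within about 0.01 rad of plumb, before anything was hung on it.

**Hanging the plaque:** I gripped it by its side edges, still leaning 30 degrees as it stood in the rack. I passed the loop over the tip, lowered it until the hook took the load, opened the gripper and backed off. The plaque swung on release and took about 15 s to settle.

**Last checks:**
- **Plaque:** its lean was steady at about 0.03–0.04 rad. The remaining sideways drift was about ±1.5 mm, roughly 20 mm/s. Its lowest point is about 66 mm above the bench.
- **Hook:** it moved only about ±0.005 rad, close to plumb.
- **Robot:** about 110 mm clear of the plaque, with contact force near zero.
- **Other things:** the before-and-after top views showed no change at the two other castings or at the bench things in clear view. The arm or its shadow covered some of the view, such as near the rubbing block, so the comparison says nothing about those.

**Disagreements:** the two cameras differed by about 7 mm on where the loop sat sideways, so I aimed between them, and the hook seat came out about 3 mm from my first estimate. The gripper read 57 mm on the 60 mm plaque, but the grip held.

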